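# Pin a flange coupling in the assembly vise

## Task

Crank the vise until its jaws hold the coupling's foot firmly, then turn the coupling's upper flange by its bar until its holes line up with those of the lower flange. Push every coupling pin from the wooden stand through a pair of holes of its own (any of the four) until its head sits on the flange, with the coupling still clamped. Finally crank the jaw back at least 15 mm clear of the foot so that the pinned coupling can be lifted out, and leave the other things on the bench where they are.

Things in the scene. Friction and masses are not known exactly. Their poses are not given: they have to be found in the camera images.
- vise: assembly vise fixed to the bench, 100 x 325 mm bed whose top is 20 mm above the bench. Origin on the bench under the work place; its +y axis runs along the bed from the fixed grey jaw (face at y = -40 mm) past the work place and the sliding jaw to the gearbox with the crank (shaft at y = +180 mm). Jaws are 56 mm wide and end 56 mm above the bench
- jaw_face (a point): centre of the sliding jaw's steel face, 38 mm above the bench; fully open it is 105 mm from the fixed jaw's face
- jaw (a joint): travel of the sliding jaw in m: 0 fully open, grows toward the fixed jaw (0.007 m per rad of crank); about 0.035 with the coupling's 70 mm foot squeezed between both jaws, 0.045 at its end
- crank (a joint): angle of the vise crank in rad about its upright shaft; grows clockwise seen from above, which closes the jaw; 0 (jaw fully open) with the crank arm along the vise's +x; starts at 0 to 1. About 5.0 when the foot is squeezed, stop at 6.6. Stays where it is left; takes about 4 to 5 N at the knob, rising steeply once the foot is squeezed (12 to 15 N at the knob is a good firm clamp)
- crank_grip (a point): grip point of the crank's upright black knob (23 mm diameter, 63 mm tall, turns freely on its arm), 50 mm from the shaft, 129 mm above the bench, 21 mm under the knob's top; the crank arm lies 45 mm below this point
- coupling: loose coupling of about 2.5 kg standing on the vise bed between the jaws; origin at the centre of the underside of its foot (70 x 70 x 55 mm aluminium block). On the foot sits a 156 mm square aluminium lower flange (55 to 71 mm up), above that the turning 150 mm square steel upper flange (72 to 84 mm up). x, y parallel to the edges of foot and lower flange
- flange (a joint): angle in rad of the upper flange on the lower one, positive anticlockwise from above; 0 when the holes of both line up and the square edges are parallel; stops at -0.7 and 0.7; starts at -0.55 to -0.25; stays where it is left (0.12 N m)
- turn_bar (a point): centre of the upper flange's upright grip bar (60 mm along the upper flange's x, 18 mm thick, 34 mm tall), on the turning axis, 19 mm above the flange's upper face; turns with the upper flange
- hole0 (a point): centre of a 29 mm hole of the lower flange, given at the level of the upper flange's upper face (84 mm above the foot's underside); the upper flange has the same holes, 44 mm either way from the axis
- hole1 (a point): centre of a 29 mm hole of the lower flange, given at the level of the upper flange's upper face (84 mm above the foot's underside); the upper flange has the same holes, 44 mm either way from the axis
- hole2 (a point): centre of a 29 mm hole of the lower flange, given at the level of the upper flange's upper face (84 mm above the foot's underside); the upper flange has the same holes, 44 mm either way from the axis
- hole3 (a point): centre of a 29 mm hole of the lower flange, given at the level of the upper flange's upper face (84 mm above the foot's underside); the upper flange has the same holes, 44 mm either way from the axis
- pin0_mid (a point): centre of a steel coupling pin standing upright in a socket of the wooden stand, foot 4 mm above the bench, z axis toward the head (may be absent): 76 mm tall, shank 26 mm diameter and 40 mm long with a chamfered foot, head 36 mm diameter and 36 mm tall on top; this point is 38 mm above its foot. Fully home the head's underside rests on the upper flange
- pin1_mid (a point): centre of a steel coupling pin standing upright in a socket of the wooden stand, foot 4 mm above the bench, z axis toward the head (may be absent): 76 mm tall, shank 26 mm diameter and 40 mm long with a chamfered foot, head 36 mm diameter and 36 mm tall on top; this point is 38 mm above its foot. Fully home the head's underside rests on the upper flange
- pin2_mid (a point): centre of a steel coupling pin standing upright in a socket of the wooden stand, foot 4 mm above the bench, z axis toward the head (may be absent): 76 mm tall, shank 26 mm diameter and 40 mm long with a chamfered foot, head 36 mm diameter and 36 mm tall on top; this point is 38 mm above its foot. Fully home the head's underside rests on the upper flange
- pin3_mid (a point): centre of a steel coupling pin standing upright in a socket of the wooden stand, foot 4 mm above the bench, z axis toward the head (may be absent): 76 mm tall, shank 26 mm diameter and 40 mm long with a chamfered foot, head 36 mm diameter and 36 mm tall on top; this point is 38 mm above its foot. Fully home the head's underside rests on the upper flange
- pin_stand: loose wooden stand of about 1 kg, 128 mm square, 26 mm tall, with four pin sockets 38 mm either way from its centre, some empty; origin at the centre of its underside. Between stand and vise a blue bin hangs from the back wall 0.17 to 0.32 m above the bench, close behind the coupling: carry things over it or round it on the robot's side
- grease: bystander: round tin, 72 mm across, 40 mm high, origin at its underside
- marker_pen: bystander: marker pen, 111 mm, lying
Not all that is in view belongs to the job. Leave any yellow look-alike of the part that bears pin3_mid alone.

How it is judged (in metres and radians):
On the way, in this order (a step that is already met when the one before it is completed fails the run):
1. the coupling's foot is clamped square between both jaws (y of jaw_face in the frame of coupling below 0.0375 m and y of coupling in the frame of vise below -0.0025 m and angle between the x axis of coupling and the x axis of vise, either way round below 0.05 rad and x of coupling in the frame of vise between -0.025 and 0.025 m and angle between coupling's own z axis and vertical between -0.05 and 0.05 rad and z of coupling in the frame of vise below 0.025 m and contact force between jaw and coupling above 8 N), for 0.2 s.
2. the upper flange's holes line up with the lower flange's, foot still clamped (y of jaw_face in the frame of coupling below 0.0375 m and y of coupling in the frame of vise below -0.0025 m and angle between the x axis of coupling and the x axis of vise, either way round below 0.05 rad and x of coupling in the frame of vise between -0.025 and 0.025 m and angle between coupling's own z axis and vertical between -0.05 and 0.05 rad and z of coupling in the frame of vise below 0.025 m and value of joint flange between -0.04 and 0.04 rad), for 0.2 s.
3. every pin is home in a hole, coupling still clamped (y of jaw_face in the frame of coupling below 0.0375 m and y of coupling in the frame of vise below -0.0025 m and angle between the x axis of coupling and the x axis of vise, either way round below 0.05 rad and x of coupling in the frame of vise between -0.025 and 0.025 m and angle between coupling's own z axis and vertical between -0.05 and 0.05 rad and z of coupling in the frame of vise below 0.025 m and z of pin0_mid in the frame of coupling between 0.075 and 0.087 m and x of pin0_mid in the frame of coupling between -0.055 and 0.055 m and y of pin0_mid in the frame of coupling between -0.055 and 0.055 m and angle between each of pin0_mid, pin1_mid, pin2_mid, pin3_mid's own z axis and vertical below 0.1 rad and z of pin1_mid in the frame of coupling between 0.075 and 0.087 m and x of pin1_mid in the frame of coupling between -0.055 and 0.055 m and y of pin1_mid in the frame of coupling between -0.055 and 0.055 m and z of pin2_mid in the frame of coupling between 0.075 and 0.087 m and x of pin2_mid in the frame of coupling between -0.055 and 0.055 m and y of pin2_mid in the frame of coupling between -0.055 and 0.055 m and z of pin3_mid in the frame of coupling between 0.075 and 0.087 m and x of pin3_mid in the frame of coupling between -0.055 and 0.055 m and y of pin3_mid in the frame of coupling between -0.055 and 0.055 m), for 0.2 s.
At the end, for the whole second after the job is handed in: every pin present stands upright through a hole of both flanges with its head down on the upper flange (within 5 mm), holes lined up within 0.06 rad, the coupling stands on the vise bed within 25 mm of its middle line, the sliding jaw's face is at least 12 mm clear of the foot, all at rest (z of pin0_mid in the frame of coupling between 0.075 and 0.087 m and x of pin0_mid in the frame of coupling between -0.055 and 0.055 m and y of pin0_mid in the frame of coupling between -0.055 and 0.055 m and angle between each of pin0_mid, pin1_mid, pin2_mid, pin3_mid's own z axis and vertical below 0.1 rad and z of pin1_mid in the frame of coupling between 0.075 and 0.087 m and x of pin1_mid in the frame of coupling between -0.055 and 0.055 m and y of pin1_mid in the frame of coupling between -0.055 and 0.055 m and z of pin2_mid in the frame of coupling between 0.075 and 0.087 m and x of pin2_mid in the frame of coupling between -0.055 and 0.055 m and y of pin2_mid in the frame of coupling between -0.055 and 0.055 m and z of pin3_mid in the frame of coupling between 0.075 and 0.087 m and x of pin3_mid in the frame of coupling between -0.055 and 0.055 m and y of pin3_mid in the frame of coupling between -0.055 and 0.055 m and value of joint flange between -0.06 and 0.06 rad and x of coupling in the frame of vise between -0.025 and 0.025 m and angle between coupling's own z axis and vertical between -0.05 and 0.05 rad and z of coupling in the frame of vise below 0.025 m and y of jaw_face in the frame of coupling above 0.047 m and linear speed of coupling below 0.02 m/s); the robot touches nothing.
It fails at once if grease shoved or knocked away (more than 50 mm) (distance of grease from where it was at the start of the episode above 0.05 m).
It fails at once if marker_pen shoved or knocked away (more than 50 mm) (distance of marker_pen from where it was at the start of the episode above 0.05 m).
Of pin0, pin1, pin2, pin3 only 2 to 4 are there at a start; the rules pass over those that are not, and their reading is None.
At some moment in a run one of pin_stand may be knocked a few centimetres aside while the robot is not near it.
It also fails if it takes over 210 s, if anything falls off the work surface, if the arm or the gripper's body presses on something with over 40 N, if the wrist force passes 120 N, or if a joint passes its speed limit or range.

## Robot

A 7-joint arm with a two-finger parallel gripper is mounted at the origin on the work surface; the furniture and walls round the work are solid. World frame = base frame: x ahead of the robot, y to its left, z up, the work surface at z = 0. Lengths are in mm, angles in rad, forces in N, time in s.
With the tool pointing down it reaches from about 400 to 875 mm from the base axis. Payload 4.4 kg.
Tool frame: the origin (TCP) lies on the centre line of the jaws, within the pads' length; the fingertips stand 11 mm ahead of it and the grasp point (between the pads) lies 8 mm behind it (ctrl.tips_ahead is the distance from the TCP to the fingertips, in mm); z points along the fingers, y is the line along which they close (so a half turn about z gives the same grasp; the last joint's range is limited). The gripper opens to 85 mm and grips with 20 to 120 N. Pads are 22 mm wide; open, the fingers measure 114 mm over their backs; the gripper's body (76 mm by 85 mm) begins 54 mm behind the grasp point. The pads swing forward as they close: fully open they stand 13 mm farther back than shut.
Start: joints at [1.23, 0.628, 0.038, 1.517, -0.027, 0.996, -0.02], TCP at [176.408, -625.618, 242.313] pointing down, gripper open.
Joint ranges: [-3.06, 3.06], [-0.37, 2.12], [-1.25, 1.32], [0.18, 2.47], [-1.1, 4.24], [0.23, 1.98], [-2.94, 2.94]. Speed limits (rad/s): [2.57, 2.57, 3.14, 3.14, 3.14, 3.14, 3.14].

## Interface

Orientations are given as [roll, pitch, yaw] about the fixed x, y, z axes, in that order (R = Rz(yaw) Ry(pitch) Rx(roll)).
In Python, from cell import ctrl, eyes, job gives the robot as it stands. The module is installed in compiled form; this text tells all that it offers.
- The arm moves only by the tool carry_out, never from a script. Its argument "moves" is a list of rows, each an object of numbers: "tx", "ty", "tz": the shift along the tool's x, y, z as a fraction of full scale; "twist": the turn about the tool's z as a fraction of full scale; "fingers": the opening, from 0 (shut) to 1 (fully open). In form: [{"tx": .., "ty": .., "tz": .., "twist": .., "fingers": ..}, ...]. A call has 1 to 12 rows; each row shifts and turns the commanded pose from where the row before left it, along the tool's axes as they then stand; what a row does not reach is not made up. Full scale, the value 1, is 0.3 m for a shift and pi rad for a turn. A row lasts 1/8 s, in which the tool goes at most 62.5 mm and 10.7 degrees, less where a joint would pass 70% of its speed; a pose out of reach is approached as far as the arm can. A call with a number of a shift or a turn outside -1 to 1 is refused whole. A call with a gripper value outside its range is refused whole. The fingers move at their own pace and stop on an object; the grip force is fixed at half the most. Time passes only in rows, so rows that do not move let the fingers close. It gives the time, the measured TCP pose, the force, the opening and the grip force at its end, in the units of the state.
- ctrl.read_state(): the state, without advancing time (a new reading comes with each control period).
- eyes.get_image(name): name is "side" or "top"; returns a dict with "color" (400x640x3 uint8, blue, green, red), "fovy" (degrees; the focal length in pixels is half the picture's height over the tangent of half this angle, whatever the lens; pixels are square), "cx", "cy" (the principal point, pixels), "k1" (the pictures are not rectified: a ray, as slopes to the right and down, at radius r is drawn at 1 + k1 r^2 times it, then the intrinsics apply), "world_from_camera" (4x4, takes a point from camera to world coordinates). Camera axes: x right, y up, looking along -z (the intrinsics and any distortion apply to the point x, -y, -z); pixel columns grow to the right and rows downward; lengths in mm; the calibration is good to about 2 mm. A picture is of the moment at which its call begins. There is no depth.
- job.finish_job(): hands the job in; it is judged then, once.
The state is a dict: "clock": time; "qpos": joint angles; "qd": joint speeds; "tau": joint torques, N m; "eef_pos": TCP position; "tool_rot": TCP orientation; "force": force on the tool from outside, world axes, zero at the start; "torque": the same for the moment, N m; "width": finger opening in mm; "gripper_force": force on a finger pad.
Only numpy, scipy, OpenCV 4.12 (cv2) and the standard library are available. Lean on these libraries where they do the work, as an engineer would, in place of code of your own. Each camera call takes 0.05 s, during which the arm holds its last target. There are 200 camera calls.

## Working session

There is one attempt and no reset: what is moved stays moved. The work goes in short steps, Python scripts to look and compute and a tool call to move; the robot and the scene stay as the last step left them, time stands still between calls to the robot, and variables do not carry over. Pictures are saved under pics/ and viewed, at most 14 in all, crops included, and the job is handed in when it is done.

Besides the shell and the picture viewer there is one more tool, called after "Emit:" in YAML: its name, and indented under it one key for each argument. carry_out: Moves the arm, as the interface text tells. Its arguments: {"type":"object","properties":{"moves":{"type":"array","items":{"type":"object","properties":{"tx":{"type":"number","minimum":-1,"maximum":1},"ty":{"type":"number","minimum":-1,"maximum":1},"tz":{"type":"number","minimum":-1,"maximum":1},"twist":{"type":"number","minimum":-1,"maximum":1},"fingers":{"type":"number"}}}}},"required":["moves"]}

```bash
mkdir -p pics; cat > h.py <<'E'
import numpy as np, cv2
from cell import ctrl, eyes, job
from scipy.spatial.transform import Rotation as R
def K(im):
    f=200/np.tan(np.radians(im["fovy"])/2); return np.array([[f,0,im["cx"]],[0,f,im["cy"]],[0,0,1.]]),np.array([im["k1"],0,0,0.])
def ray(im,px):
    k,d=K(im); p=cv2.undistortPoints(np.array([[px]],float),k,d)[0,0]
    T=np.array(im["world_from_camera"]); return T[:3,3],T[:3,:3]@np.array([p[0],-p[1],-1])
def onz(im,px,z):
    o,v=ray(im,px); return o+v*(z-o[2])/v[2]
def proj(im,P):
    k,d=K(im); T=np.array(im["world_from_camera"]); q=(np.atleast_2d(P)-T[:3,3])@T[:3,:3]; q=q*[1,-1,-1]
    return cv2.projectPoints(q,np.zeros(3),np.zeros(3),k,d)[0][:,0]
def tri(a,pa,b,pb):
    o1,v1=ray(a,pa);o2,v2=ray(b,pb); s=np.linalg.lstsq(np.c_[v1,-v2],o2-o1,rcond=None)[0]
    return (o1+v1*s[0]+o2+v2*s[1])/2, np.linalg.norm(o1+v1*s[0]-o2-v2*s[1])
def st():
    s=ctrl.read_state(); print({k:np.round(s[k],3).tolist() for k in ["clock","eef_pos","tool_rot","force","torque","width","gripper_force","qpos"]}); return s
E
python3 - <<'E'
from h import *
for n in ["side","top"]:
    im=eyes.get_image(n); cv2.imwrite(f"pics/{n}0.png",im["color"]); print(n,im["fovy"],im["cx"],im["cy"],im["k1"],np.round(im["world_from_camera"],3).tolist())
st(); print(ctrl.tips_ahead)
E
```

```text
side 57.434159237884074 315.03311454571525 194.91450111143234 -0.08221688724101117 [[-0.913, 0.224, -0.34, 192.011], [-0.407, -0.522, 0.749, 615.72], [-0.009, 0.823, 0.568, 645.733], [0.0, 0.0, 0.0, 1.0]]
top 51.291064378227375 322.8918538348654 197.61631477931263 -0.055457703514818914 [[0.006, 0.995, -0.1, 402.996], [-1.0, 0.005, -0.015, -96.866], [-0.014, 0.1, 0.995, 1279.83], [0.0, 0.0, 0.0, 1.0]]
{'clock': 0.1, 'eef_pos': [176.273, -625.067, 241.479], 'tool_rot': [-3.14, -0.0, 0.275], 'force': [-0.181, -0.599, 0.481], 'torque': [0.067, 0.065, 0.004], 'width': 85.107, 'gripper_force': 0.0, 'qpos': [1.23, 0.629, 0.038, 1.518, -0.027, 0.996, -0.02]}
11.0
```

View pics/side0.png

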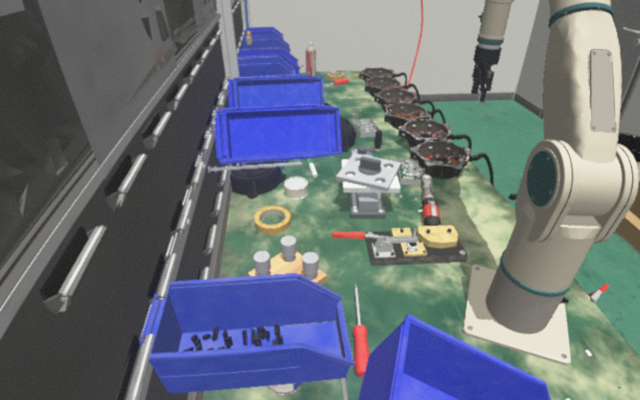

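View pics/top0.png

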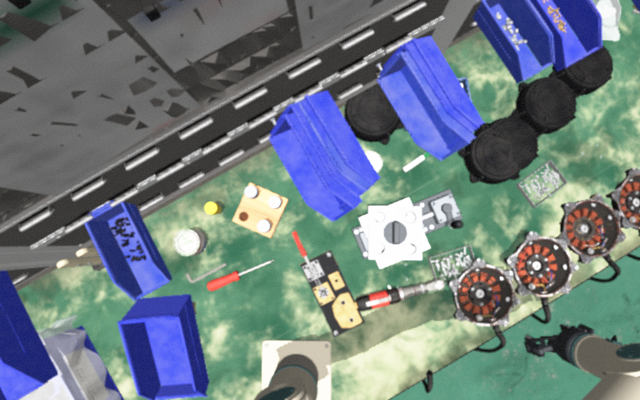

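The side view shows the stand with three pins (262,262), (288,247), (311,262) and the coupling at (370,175). In the top view the stand is at (260,211), the coupling at (395,232), the vise crank near (455,222) and a yellow look-alike at (212,208). I'll enlarge the work area next.

```bash
python3 - <<'E'
import cv2,numpy as np
t=cv2.imread("pics/top0.png"); s=cv2.imread("pics/side0.png")
a=cv2.resize(t[180:280,340:480],None,fx=5.5,fy=5.5,interpolation=cv2.INTER_CUBIC)
cv2.imwrite("pics/c1.png",a)
b=cv2.resize(t[170:250,190:300],None,fx=3.6,fy=3.6,interpolation=cv2.INTER_CUBIC)
c=cv2.resize(s[110:230,320:430],None,fx=3.6,fy=3.6,interpolation=cv2.INTER_CUBIC)
h=max(b.shape[0],c.shape[0]); o=np.zeros((h,b.shape[1]+c.shape[1],3),np.uint8); o[:b.shape[0],:b.shape[1]]=b;o[:c.shape[0],b.shape[1]:]=c
cv2.imwrite("pics/c2.png",o)
E
```

```text
(no output)
```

View pics/c1.png

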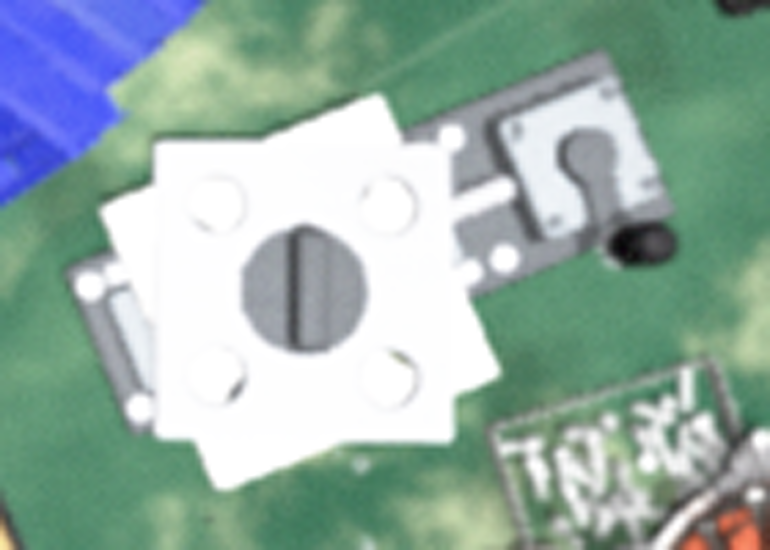

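View pics/c2.png

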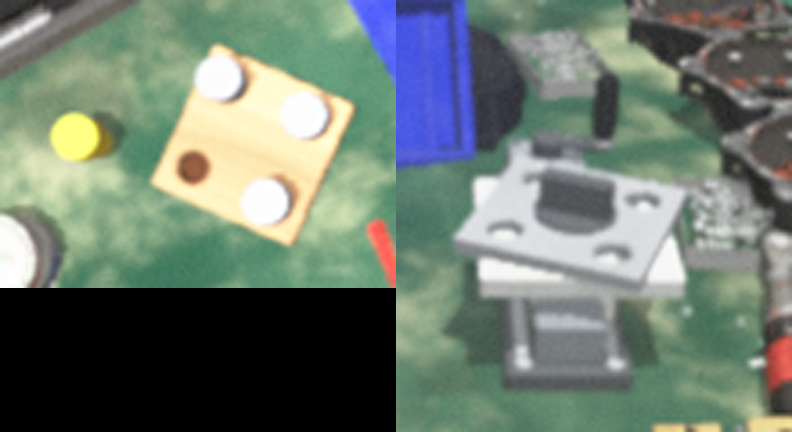

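```bash
python3 - <<'E'
from h import *
t=eyes.get_image("top"); s=eyes.get_image("side")
c=lambda u,v:(340+(u-2.5)/5.5,180+(v-2.5)/5.5)
def W(pts,z): return np.array([onz(t,c(*p),z) for p in pts])
U=W([(153,142),(450,143),(455,442),(157,437)],104); L=W([(380,95),(500,375),(222,490),(102,208)],91)
for n,q in (("U",U),("L",L)):
    print(n,q.mean(0).round(1),[round(np.linalg.norm(q[i]-q[i-1]),1) for i in range(4)],[round(np.degrees(np.arctan2(*(q[i]-q[i-1])[1::-1])),1) for i in range(4)])
print("bar ends",W([(306,228),(306,350)],138))
print("bed top",W([(100,350)],20))
# bed: left edge corners, right corners z=20
B=W([(66,272),(135,433),(605,52)],20); print("bed",B.round(1))
print("shaft@84",W([(588,150)],90),"knobtop",W([(655,243)],150), "arm knob base",W([(605,250)],84))
print("knob tri",tri(t,c(655,243),s,(378.6,131.7)))
hsv=cv2.cvtColor(t["color"],cv2.COLOR_BGR2HSV); m=((hsv[...,1]<60)&(hsv[...,2]>170)).astype(np.uint8); m[:,:230]=0;m[:,295:]=0;m[:175]=0;m[245:]=0
n,l,a,ce=cv2.connectedComponentsWithStats(m)
for i in range(1,n):
    if a[i,4]>20: print("pin",a[i],ce[i].round(1),onz(t,ce[i],80).round(1))
print("stand corners",[onz(t,(190+u/3.6,170+v/3.6),26).round(0).tolist() for u,v in [(215,47),(354,105),(293,245),(152,185)]])
print("bin", [onz(t,p,z).round(0).tolist() for p in [(345,218),(380,183),(273,135),(320,92)] for z in (170,320)])
E
```

```text
U [ 423.8 -282.6  104. ] [np.float64(150.5), np.float64(153.0), np.float64(152.6), np.float64(151.7)] [np.float64(0.6), np.float64(-89.9), np.float64(-179.9), np.float64(89.3)]
L [ 423.5 -283.3   91. ] [np.float64(156.9), np.float64(156.9), np.float64(155.6), np.float64(157.0)] [np.float64(-67.7), np.float64(-157.4), np.float64(112.4), np.float64(23.0)]
bar ends [[ 454.07025235 -278.57875161  138.        ]
 [ 393.63012887 -278.01438995  138.        ]]
bed top [[ 392.10698899 -184.1172587    20.        ]]
bed [[ 434.6 -165.5   20. ]
 [ 347.2 -203.1   20. ]
 [ 557.6 -464.5   20. ]]
shaft@84 [[ 497.4901166  -433.94431995   90.        ]] knobtop [[ 446.85585859 -449.20645316  150.        ]] arm knob base [[ 445.673178   -443.42719522   84.        ]]
knob tri (array([ 447.40971186, -450.16884654,  146.54593446]), np.float64(0.8695504309147284))
pin [280 175  11   6  43] [285. 177.] [583.   31.5  80. ]
pin [231 184  56  32 738] [260.6 198.5] [519.9 101.5  80. ]
pin [273 212  22  28 379] [284.5 226.1] [440.2  30.7  80. ]
pin [234 217  37  16 233] [257.6 224.9] [443.1 108.5  80. ]
pin [230 223  13   9  49] [234.  226.5] [438. 177.  80.]
pin [244 228  10   5  25] [248.  230.3] [427.4 136.   80. ]
stand corners [[572.0, 145.0, 26.0], [523.0, 26.0, 26.0], [406.0, 75.0, 26.0], [455.0, 195.0, 26.0]]
bin [[460.0, -140.0, 170.0], [452.0, -134.0, 320.0], [554.0, -234.0, 170.0], [534.0, -215.0, 320.0], [685.0, 57.0, 170.0], [647.0, 36.0, 320.0], [807.0, -71.0, 170.0], [752.0, -74.0, 320.0]]
```

```bash
python3 - <<'E'
from h import *
t=eyes.get_image("top"); s=eyes.get_image("side")
for n,p in dict(b1a=(345,218),b1b=(380,183),b2a=(445,157),b2b=(483,135)).items(): print(n,[onz(t,p,z).round(0).tolist() for z in (170,250,320)])
for n,p in dict(s1bl=(218,162),s1br=(340,157),s1tr=(338,108),s2r=(322,78),s2br=(322,107)).items(): print(n,[onz(s,p,z).round(0).tolist() for z in (170,320)])
# pins: local windows
g=t["color"]
hsv=cv2.cvtColor(g,cv2.COLOR_BGR2HSV)
for c in [(250.5,191),(274.5,202),(264,226)]:
    x,y=int(c[0])-10,int(c[1])-10; w=hsv[y:y+21,x:x+21]; m=((w[...,1]<40)&(w[...,2]>150)).astype(np.uint8)
    n,l,a,ce=cv2.connectedComponentsWithStats(m); i=1+np.argmax(a[1:,4]); q=ce[i]+[x,y]; print("pin",a[i],q.round(1),onz(t,q,80).round(1))
sc=np.mean([[572,145],[523,26],[406,75],[455,195]],0);print(sc)
E
```

```text
b1a [[460.0, -140.0, 170.0], [456.0, -137.0, 250.0], [452.0, -134.0, 320.0]]
b1b [[554.0, -234.0, 170.0], [544.0, -224.0, 250.0], [534.0, -215.0, 320.0]]
b2a [[626.0, -411.0, 170.0], [610.0, -388.0, 250.0], [596.0, -368.0, 320.0]]
b2b [[688.0, -517.0, 170.0], [668.0, -487.0, 250.0], [650.0, -460.0, 320.0]]
s1bl [[777.0, -50.0, 170.0], [593.0, 160.0, 320.0]]
s1br [[488.0, -202.0, 170.0], [394.0, 56.0, 320.0]]
s1tr [[621.0, -535.0, 170.0], [486.0, -172.0, 320.0]]
s2r [[812.0, -839.0, 170.0], [616.0, -380.0, 320.0]]
s2br [[677.0, -522.0, 170.0], [524.0, -163.0, 320.0]]
pin [  4   4  14  13 144] [250.2 191.1] [541.2 132.4  80. ]
pin [  0   3  17  14 168] [272.9 201.4] [511.6  65.5  80. ]
pin [  2   3  15  14 150] [263.1 225.7] [440.9  92.6  80. ]
[489.   110.25]
```

Emit:
carry_out:
  moves:
    - {"fingers":1}

```text
validation failed for argument at $.mo...
```

Emit:
carry_out:
  moves:
    - {"tx":0.17,"ty":-0.053,"tz":0,"twist":0,"fingers":1}
    - {"tx":0.17,"ty":-0.053,"tz":0,"twist":0,"fingers":1}
    - {"tx":0.17,"ty":-0.053,"tz":0,"twist":0,"fingers":1}
    - {"tx":0.17,"ty":-0.053,"tz":0,"twist":0,"fingers":1}
    - {"tx":0.17,"ty":-0.053,"tz":0,"twist":0,"fingers":1}
    - {"tx":0.17,"ty":-0.053,"tz":0,"twist":0,"fingers":1}
    - {"tx":0,"ty":0,"tz":0,"twist":0,"fingers":1}

```text
clock: 1.18
eef_pos: [450.7, -445.9, 242.1]
tool_rot: [-3.14, -0.004, 0.284]
force: [-0.8, -0.4, -0.2]
width: 85.6
gripper_force: 0.0
```

Emit:
carry_out:
  moves:
    - {"tx":-0.015,"ty":0.009,"tz":0.1,"twist":0,"fingers":1}
    - {"tx":0,"ty":0,"tz":0.1,"twist":0,"fingers":1}
    - {"tx":0,"ty":0,"tz":0.1,"twist":0,"fingers":1}
    - {"tx":0,"ty":0,"tz":0.097,"twist":0,"fingers":1}
    - {"tx":0,"ty":0,"tz":0,"twist":0,"fingers":0.2}
    - {"tx":0,"ty":0,"tz":0,"twist":0,"fingers":0}
    - {"tx":0,"ty":0,"tz":0,"twist":0,"fingers":0}
    - {"tx":0,"ty":0,"tz":0,"twist":0,"fingers":0}
    - {"tx":0,"ty":0,"tz":0,"twist":0,"fingers":0}

```text
clock: 2.3
eef_pos: [441.7, -454.5, 124.8]
tool_rot: [3.141, -0.001, 0.275]
force: [-1.5, 2.2, 5.5]
width: 21.3
gripper_force: 58.4
```

Emit:
carry_out:
  moves:
    - {"tx":0,"ty":0,"tz":0,"twist":0,"fingers":0.5}
    - {"tx":0,"ty":0,"tz":0,"twist":0,"fingers":0.5}
    - {"tx":0.022,"ty":-0.009,"tz":0,"twist":0,"fingers":0.5}
    - {"tx":0,"ty":0,"tz":0,"twist":0,"fingers":0.5}
    - {"tx":0,"ty":0,"tz":0,"twist":0,"fingers":0}
    - {"tx":0,"ty":0,"tz":0,"twist":0,"fingers":0}
    - {"tx":0,"ty":0,"tz":0,"twist":0,"fingers":0}
    - {"tx":0,"ty":0,"tz":0,"twist":0,"fingers":0}

```text
clock: 3.3
eef_pos: [447.5, -451.0, 123.6]
tool_rot: [3.14, -0.001, 0.275]
force: [1.5, -1.6, 1.1]
width: 21.3
gripper_force: 58.8
```

```bash
python3 - <<'E'
from h import *
s=st(); t=eyes.get_image("top"); p=s["eef_pos"]; print(proj(t,[p[0],p[1],150]))
cv2.imwrite("pics/t1.png",cv2.resize(t["color"][170:280,340:500],None,fx=4,fy=4))
E
```

```text
{'clock': 3.3, 'eef_pos': [447.47, -450.978, 123.617], 'tool_rot': [3.14, -0.001, 0.275], 'force': [1.54, -1.626, 1.108], 'torque': [-0.438, -0.272, -0.018], 'width': 21.304, 'gripper_force': 58.751, 'qpos': [0.726, 0.746, 0.031, 1.667, -0.031, 0.728, -0.524]}
[[459.27899968 223.50321075]]
```

View pics/t1.png

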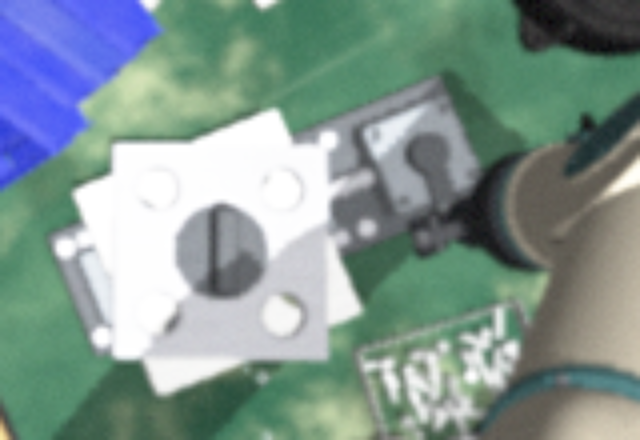

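```bash
cat >> h.py <<'E'
def rows(path,yaw,start=None):
    "world xy waypoints -> tx,ty units"
    P=np.array(path,float); d=np.diff(P,axis=0); c,s=np.cos(yaw),np.sin(yaw)
    for a in d: print("{\"tx\": %.3f, \"ty\": %.3f, \"tz\": 0, \"twist\": 0, \"fingers\": 0},"%((a[0]*c+a[1]*s)/300,(a[0]*s-a[1]*c)/300))
def arc(C,p0,step,n,yaw=.275,r=50):
    C=np.array(C);p0=np.array(p0,float)[:2];f=np.arctan2(*(p0-C)[::-1])
    q=[C+r*np.array([np.cos(f-step*k),np.sin(f-step*k)]) for k in range(n+1)]; q[0]=p0
    print("end",q[-1].round(1)); rows(q,yaw)
E
python3 -c "
from h import *
arc((495,-435),(447.5,-451),.25,8)"
```

```text
end [ 500.2 -385.3]
{"tx": 0.004, "ty": -0.041, "tz": 0, "twist": 0, "fingers": 0},
{"tx": 0.013, "ty": -0.039, "tz": 0, "twist": 0, "fingers": 0},
{"tx": 0.023, "ty": -0.035, "tz": 0, "twist": 0, "fingers": 0},
{"tx": 0.031, "ty": -0.028, "tz": 0, "twist": 0, "fingers": 0},
{"tx": 0.037, "ty": -0.020, "tz": 0, "twist": 0, "fingers": 0},
{"tx": 0.040, "ty": -0.010, "tz": 0, "twist": 0, "fingers": 0},
{"tx": 0.042, "ty": 0.000, "tz": 0, "twist": 0, "fingers": 0},
{"tx": 0.040, "ty": 0.010, "tz": 0, "twist": 0, "fingers": 0},
```

Emit:
carry_out:
  moves:
    - {"tx":0.004,"ty":-0.041,"tz":0,"twist":0,"fingers":0}
    - {"tx":0.013,"ty":-0.039,"tz":0,"twist":0,"fingers":0}
    - {"tx":0.023,"ty":-0.035,"tz":0,"twist":0,"fingers":0}
    - {"tx":0.031,"ty":-0.028,"tz":0,"twist":0,"fingers":0}
    - {"tx":0,"ty":0,"tz":0,"twist":0,"fingers":0}

```text
clock: 3.98
eef_pos: [457.4, -403.6, 123.6]
tool_rot: [3.139, -0.002, 0.276]
force: [4.1, -2.8, 0.5]
width: 21.4
gripper_force: 59.1
```

Emit:
carry_out:
  moves:
    - {"tx":0.037,"ty":-0.02,"tz":0,"twist":0,"fingers":0}
    - {"tx":0.04,"ty":-0.01,"tz":0,"twist":0,"fingers":0}
    - {"tx":0.042,"ty":0.0,"tz":0,"twist":0,"fingers":0}
    - {"tx":0.04,"ty":0.01,"tz":0,"twist":0,"fingers":0}
    - {"tx":0,"ty":0,"tz":0,"twist":0,"fingers":0}

```text
clock: 4.6
eef_pos: [499.4, -386.4, 123.5]
tool_rot: [3.139, 0.002, 0.274]
force: [-0.7, -4.5, 2.7]
width: 21.2
gripper_force: 59.5
```

```bash
python3 -c "
from h import *
arc((495,-435.5),(500,-385.8),.25,12)"
```

```text
end [ 497.1 -485.5]
{"tx": 0.037, "ty": 0.020, "tz": 0, "twist": 0, "fingers": 0},
{"tx": 0.030, "ty": 0.028, "tz": 0, "twist": 0, "fingers": 0},
{"tx": 0.022, "ty": 0.035, "tz": 0, "twist": 0, "fingers": 0},
{"tx": 0.013, "ty": 0.039, "tz": 0, "twist": 0, "fingers": 0},
{"tx": 0.003, "ty": 0.041, "tz": 0, "twist": 0, "fingers": 0},
{"tx": -0.007, "ty": 0.041, "tz": 0, "twist": 0, "fingers": 0},
{"tx": -0.017, "ty": 0.038, "tz": 0, "twist": 0, "fingers": 0},
{"tx": -0.026, "ty": 0.032, "tz": 0, "twist": 0, "fingers": 0},
{"tx": -0.033, "ty": 0.025, "tz": 0, "twist": 0, "fingers": 0},
{"tx": -0.038, "ty": 0.016, "tz": 0, "twist": 0, "fingers": 0},
{"tx": -0.041, "ty": 0.006, "tz": 0, "twist": 0, "fingers": 0},
{"tx": -0.041, "ty": -0.005, "tz": 0, "twist": 0, "fingers": 0},
```

Emit:
carry_out:
  moves:
    - {"tx":0.037,"ty":0.02,"tz":0,"twist":0,"fingers":0}
    - {"tx":0.03,"ty":0.028,"tz":0,"twist":0,"fingers":0}
    - {"tx":0.022,"ty":0.035,"tz":0,"twist":0,"fingers":0}
    - {"tx":0.013,"ty":0.039,"tz":0,"twist":0,"fingers":0}
    - {"tx":0,"ty":0,"tz":0,"twist":0,"fingers":0}

```text
clock: 5.22
eef_pos: [538.5, -410.9, 123.5]
tool_rot: [-3.139, 0.002, 0.274]
force: [-1.2, 0.2, 7.0]
width: 21.1
gripper_force: 60.0
```

Emit:
carry_out:
  moves:
    - {"tx":0.003,"ty":0.041,"tz":0,"twist":0,"fingers":0}
    - {"tx":-0.007,"ty":0.041,"tz":0,"twist":0,"fingers":0}
    - {"tx":-0.017,"ty":0.038,"tz":0,"twist":0,"fingers":0}
    - {"tx":-0.026,"ty":0.032,"tz":0,"twist":0,"fingers":0}
    - {"tx":0,"ty":0,"tz":0,"twist":0,"fingers":0}

```text
clock: 5.85
eef_pos: [541.0, -456.7, 123.6]
tool_rot: [-3.139, -0.005, 0.276]
force: [4.3, 1.4, 4.1]
width: 21.2
gripper_force: 59.7
```

Emit:
carry_out:
  moves:
    - {"tx":-0.033,"ty":0.025,"tz":0,"twist":0,"fingers":0}
    - {"tx":-0.038,"ty":0.016,"tz":0,"twist":0,"fingers":0}
    - {"tx":0,"ty":0,"tz":0,"twist":0,"fingers":0}

```text
clock: 6.22
eef_pos: [524.5, -476.8, 123.8]
tool_rot: [3.139, -0.006, 0.275]
force: [7.5, -3.6, 0.5]
width: 21.5
gripper_force: 59.2
```

Emit:
carry_out:
  moves:
    - {"tx":-0.02,"ty":0.005,"tz":0,"twist":0,"fingers":0}
    - {"tx":0,"ty":0,"tz":0,"twist":0,"fingers":0}

```text
clock: 6.48
eef_pos: [519.6, -479.9, 123.8]
tool_rot: [3.138, -0.006, 0.276]
force: [7.5, -3.6, -1.1]
width: 21.5
gripper_force: 59.2
```

Emit:
carry_out:
  moves:
    - {"tx":-0.014,"ty":0.001,"tz":0,"twist":0,"fingers":0}
    - {"tx":0,"ty":0,"tz":0,"twist":0,"fingers":0}

```text
clock: 6.72
eef_pos: [515.8, -481.8, 123.8]
tool_rot: [3.137, -0.006, 0.276]
force: [8.8, -4.9, -2.3]
width: 21.1
gripper_force: 59.2
```

Emit:
carry_out:
  moves:
    - {"tx":-0.016,"ty":0.001,"tz":0,"twist":0,"fingers":0}
    - {"tx":0,"ty":0,"tz":0,"twist":0,"fingers":0}

```text
clock: 6.98
eef_pos: [510.8, -483.8, 123.8]
tool_rot: [3.137, -0.005, 0.275]
force: [7.7, -4.2, -1.2]
width: 21.5
gripper_force: 59.2
```

Emit:
carry_out:
  moves:
    - {"tx":-0.012,"ty":-0.001,"tz":0,"twist":0,"fingers":0}
    - {"tx":0,"ty":0,"tz":0,"twist":0,"fingers":0}

```text
clock: 7.22
eef_pos: [507.0, -484.8, 123.8]
tool_rot: [3.136, -0.005, 0.275]
force: [7.3, -5.7, -1.3]
width: 21.5
gripper_force: 59.2
```

```bash
python3 - <<'E'
from h import *
t=eyes.get_image("top"); st()
cv2.imwrite("pics/t2.png",cv2.resize(t["color"][170:280,340:480],None,fx=5.5,fy=5.5))
E
```

```text
{'clock': 7.275, 'eef_pos': [506.998, -484.795, 123.8], 'tool_rot': [3.136, -0.005, 0.275], 'force': [7.107, -5.784, -0.438], 'torque': [-1.072, -1.47, 0.022], 'width': 21.403, 'gripper_force': 59.212, 'qpos': [0.704, 0.827, 0.036, 1.465, -0.037, 0.842, -0.542]}
```

View pics/t2.png

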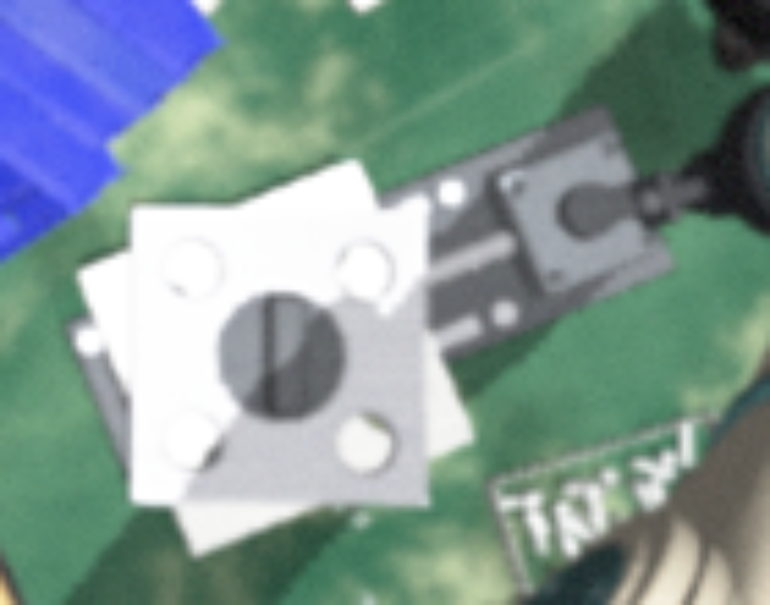

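Emit:
carry_out:
  moves:
    - {"tx":-0.013,"ty":-0.002,"tz":0,"twist":0,"fingers":0}
    - {"tx":0,"ty":0,"tz":0,"twist":0,"fingers":0}

```text
clock: 7.52
eef_pos: [502.7, -485.6, 123.8]
tool_rot: [3.136, -0.005, 0.275]
force: [6.7, -5.7, -0.8]
width: 21.1
gripper_force: 59.2
```

Emit:
carry_out:
  moves:
    - {"tx":-0.01,"ty":-0.002,"tz":0,"twist":0,"fingers":0}
    - {"tx":0,"ty":0,"tz":0,"twist":0,"fingers":0}

```text
clock: 7.78
eef_pos: [499.7, -486.0, 123.8]
tool_rot: [3.136, -0.005, 0.275]
force: [6.7, -7.1, -0.4]
width: 21.1
gripper_force: 59.2
```

Emit:
carry_out:
  moves:
    - {"tx":-0.01,"ty":-0.003,"tz":0,"twist":0,"fingers":0}
    - {"tx":0,"ty":0,"tz":0,"twist":0,"fingers":0}

```text
clock: 8.02
eef_pos: [498.9, -485.9, 123.8]
tool_rot: [3.134, -0.008, 0.276]
force: [11.2, -7.1, -4.0]
width: 21.2
gripper_force: 59.2
```

Emit:
carry_out:
  moves:
    - {"tx":-0.006,"ty":-0.003,"tz":0,"twist":0,"fingers":0}
    - {"tx":0,"ty":0,"tz":0,"twist":0,"fingers":0}
    - {"tx":0,"ty":0,"tz":0,"twist":0,"fingers":0}

```text
clock: 8.4
eef_pos: [498.6, -485.9, 123.9]
tool_rot: [3.131, -0.01, 0.276]
force: [13.4, -8.7, -6.9]
width: 21.0
gripper_force: 59.2
```

Emit:
carry_out:
  moves:
    - {"tx":-0.003,"ty":0,"tz":0,"twist":0,"fingers":0}
    - {"tx":0,"ty":0,"tz":0,"twist":0,"fingers":0}
    - {"tx":0,"ty":0,"tz":0,"twist":0,"fingers":0}
    - {"tx":0,"ty":0,"tz":0,"twist":0,"fingers":0.6}
    - {"tx":0,"ty":0,"tz":0,"twist":0,"fingers":0.6}
    - {"tx":0,"ty":0,"tz":0,"twist":0,"fingers":0.6}
    - {"tx":0,"ty":0,"tz":-0.1,"twist":0,"fingers":0.6}
    - {"tx":0,"ty":0,"tz":-0.1,"twist":0,"fingers":0.6}
    - {"tx":-0.1,"ty":0,"tz":-0.1,"twist":0,"fingers":0.6}
    - {"tx":-0.15,"ty":0,"tz":0,"twist":0,"fingers":0.6}
    - {"tx":-0.1,"ty":0,"tz":0,"twist":0,"fingers":0.6}

```text
clock: 9.78
eef_pos: [386.9, -513.1, 213.7]
tool_rot: [-3.142, 0.001, 0.273]
force: [-0.4, -0.8, 0.3]
width: 51.2
gripper_force: 0.0
```

```bash
python3 - <<'E'
from h import *
t=eyes.get_image("top"); st()
cv2.imwrite("pics/t3.png",cv2.resize(t["color"][170:280,340:480],None,fx=5.5,fy=5.5,interpolation=cv2.INTER_CUBIC))
E
```

```text
{'clock': 9.825, 'eef_pos': [381.789, -514.936, 213.535], 'tool_rot': [-3.141, 0.006, 0.268], 'force': [-4.277, -0.292, -0.095], 'torque': [-0.064, 0.269, -0.031], 'width': 51.072, 'gripper_force': 0.0, 'qpos': [0.862, 0.646, 0.041, 1.573, -0.025, 0.926, -0.393]}
```

View pics/t3.png

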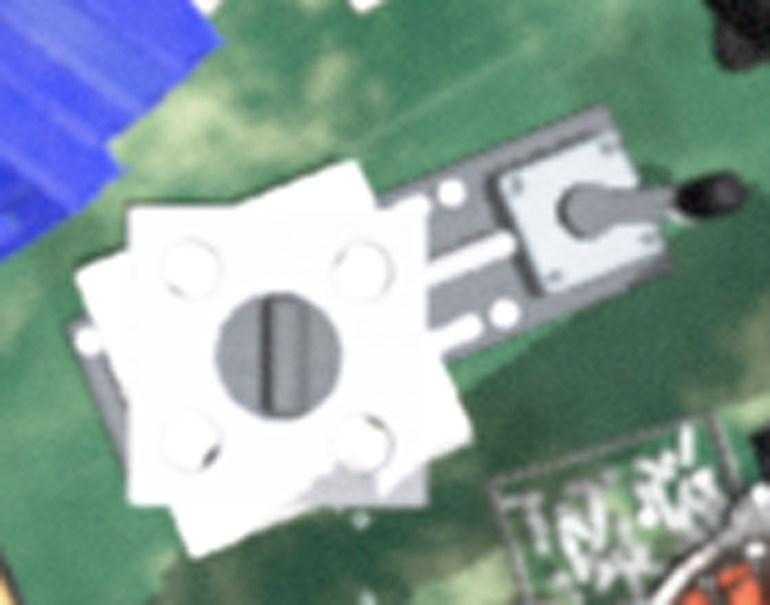

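The coupling is now against the fixed jaw, with flange corners at (128,206), (427,208), (427,507) and (128,503) in the crop and the crank at its clamped angle. Next I measure it.

```bash
python3 - <<'E'
from h import *
t=eyes.get_image("top")
c=lambda u,v:(340+(u-2.5)/5.5,170+(v-2.5)/5.5)
def W(pts,z): return np.array([onz(t,c(*p),z) for p in pts])
U=W([(128,206),(427,208),(427,507),(128,503)],104); L=W([(355,160),(470,437),(195,557),(76,272)],91)
for n,q in (("U",U),("L",L)):
    print(n,q.mean(0).round(1),[round(float(np.linalg.norm(q[i]-q[i-1])),1) for i in range(4)],[round(float(np.degrees(np.arctan2(*(q[i]-q[i-1])[1::-1])))%90,1) for i in range(4)])
H=W([(190,268),(363,270),(191,440),(363,443)],104);print("holes",H.round(1).tolist(),H.mean(0))
B=W([(262,298),(308,298),(308,412),(266,412)],138);print(B.round(1),B.mean(0))
E
```

```text
U [ 418.6 -269.2  104. ] [151.4, 153.9, 152.5, 152.1] [89.9, 89.9, 89.2, 89.5]
L [ 418.5 -269.3   91. ] [157.0, 154.4, 155.0, 158.2] [22.1, 22.0, 23.5, 22.7]
holes [[463.0, -224.5, 104.0], [462.4, -313.3, 104.0], [375.3, -224.6, 104.0], [374.2, -312.3, 104.0]] [ 418.7274961  -268.70818469  104.        ]
[[ 446.5 -256.6  138. ]
 [ 446.6 -279.5  138. ]
 [ 390.2 -279.   138. ]
 [ 390.1 -258.2  138. ]] [ 418.34808435 -268.30833609  138.        ]
```

Emit:
carry_out:
  moves:
    - {"tx":0.061,"ty":-0.152,"tz":0,"twist":0,"fingers":0.6}
    - {"tx":0.061,"ty":-0.152,"tz":0,"twist":0,"fingers":0.6}
    - {"tx":0.061,"ty":-0.152,"tz":0,"twist":0,"fingers":0.6}
    - {"tx":0.061,"ty":-0.152,"tz":0,"twist":0,"fingers":0.6}
    - {"tx":0.061,"ty":-0.152,"tz":0,"twist":0,"fingers":0.6}
    - {"tx":0,"ty":0,"tz":0,"twist":0.045,"fingers":0.6}
    - {"tx":0,"ty":0,"tz":0,"twist":0.045,"fingers":0.6}
    - {"tx":0,"ty":0,"tz":0,"twist":0,"fingers":0.6}
    - {"tx":0,"ty":0,"tz":0,"twist":0,"fingers":0.6}

```text
clock: 11.0
eef_pos: [416.3, -267.8, 213.2]
tool_rot: [-3.141, 0.0, -0.005]
force: [-0.1, -0.8, 0.8]
width: 51.5
gripper_force: 0.0
```

Emit:
carry_out:
  moves:
    - {"tx":0.008,"ty":0.003,"tz":0.1,"twist":0,"fingers":0.6}
    - {"tx":0,"ty":0,"tz":0.1,"twist":0,"fingers":0.6}
    - {"tx":0,"ty":0,"tz":0.1,"twist":0,"fingers":0.6}
    - {"tx":0,"ty":0,"tz":0.01,"twist":0,"fingers":0.6}
    - {"tx":0,"ty":0,"tz":0,"twist":0,"fingers":0}
    - {"tx":0,"ty":0,"tz":0,"twist":0,"fingers":0}
    - {"tx":0,"ty":0,"tz":0,"twist":0,"fingers":0}
    - {"tx":0,"ty":0,"tz":0,"twist":0,"fingers":0}

```text
clock: 12.0
eef_pos: [419.1, -267.9, 121.5]
tool_rot: [-3.141, -0.001, -0.007]
force: [-0.9, 4.6, 5.4]
width: 16.5
gripper_force: 60.3
```

Emit:
carry_out:
  moves:
    - {"tx":0,"ty":0,"tz":0,"twist":-0.032,"fingers":0}
    - {"tx":0,"ty":0,"tz":0,"twist":-0.032,"fingers":0}
    - {"tx":0,"ty":0,"tz":0,"twist":-0.032,"fingers":0}
    - {"tx":0,"ty":0,"tz":0,"twist":-0.032,"fingers":0}
    - {"tx":0,"ty":0,"tz":0,"twist":0,"fingers":0}
    - {"tx":0,"ty":0,"tz":0,"twist":0,"fingers":0}

```text
clock: 12.75
eef_pos: [419.1, -267.9, 121.5]
tool_rot: [-3.141, -0.002, 0.396]
force: [0.2, 4.4, 6.9]
width: 16.6
gripper_force: 60.3
```

Emit:
carry_out:
  moves:
    - {"tx":0,"ty":0,"tz":0,"twist":0,"fingers":0.6}
    - {"tx":0,"ty":0,"tz":0,"twist":0,"fingers":0.6}
    - {"tx":0,"ty":0,"tz":-0.1,"twist":0,"fingers":0.6}
    - {"tx":0,"ty":0,"tz":-0.1,"twist":0,"fingers":0.6}
    - {"tx":-0.1,"ty":-0.1,"tz":-0.1,"twist":0,"fingers":1}
    - {"tx":-0.0,"ty":-0.16,"tz":-0.0,"twist":0,"fingers":1}
    - {"tx":-0.0,"ty":-0.16,"tz":-0.0,"twist":0,"fingers":1}
    - {"tx":0,"ty":0,"tz":0,"twist":0,"fingers":1}
    - {"tx":0,"ty":0,"tz":0,"twist":0,"fingers":1}

```text
clock: 13.88
eef_pos: [343.2, -165.2, 210.6]
tool_rot: [3.14, -0.001, 0.394]
force: [0.7, 0.2, 0.5]
width: 85.4
gripper_force: 0.0
```

```bash
python3 - <<'E'
from h import *
t=eyes.get_image("top"); st()
a=cv2.resize(t["color"][180:280,340:440],None,fx=4,fy=4,interpolation=cv2.INTER_CUBIC)
b=cv2.resize(t["color"][160:260,200:300],None,fx=4,fy=4,interpolation=cv2.INTER_CUBIC)
cv2.imwrite("pics/t4.png",np.hstack([a,b]))
E
```

```text
{'clock': 13.925, 'eef_pos': [343.337, -165.502, 210.479], 'tool_rot': [3.14, -0.001, 0.393], 'force': [0.283, 1.14, -0.044], 'torque': [-0.01, 0.047, 0.07], 'width': 84.822, 'gripper_force': 0.0, 'qpos': [0.405, 0.309, -0.038, 2.252, 0.022, 0.58, -0.828]}
```

View pics/t4.png

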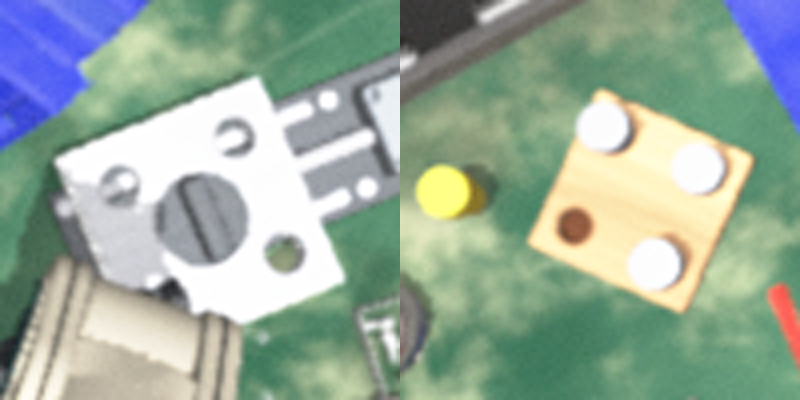

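Emit:
carry_out:
  moves:
    - {"tx":0,"ty":0,"tz":0,"twist":-0.0555,"fingers":0.65}
    - {"tx":0,"ty":0,"tz":0,"twist":-0.0555,"fingers":0.65}
    - {"tx":0,"ty":0,"tz":0,"twist":-0.0555,"fingers":0.65}
    - {"tx":0,"ty":0,"tz":0,"twist":-0.0555,"fingers":0.65}
    - {"tx":0,"ty":0,"tz":0,"twist":-0.0555,"fingers":0.65}
    - {"tx":0,"ty":0,"tz":0,"twist":-0.0555,"fingers":0.65}
    - {"tx":0,"ty":0,"tz":0,"twist":-0.0555,"fingers":0.65}
    - {"tx":0,"ty":0,"tz":0,"twist":-0.0555,"fingers":0.65}
    - {"tx":0,"ty":0,"tz":0,"twist":-0.0555,"fingers":0.65}
    - {"tx":0,"ty":0,"tz":0,"twist":0,"fingers":0.65}

```text
clock: 15.18
eef_pos: [342.8, -165.4, 210.1]
tool_rot: [3.141, -0.0, 1.959]
force: [-0.4, -0.4, -0.2]
width: 55.5
gripper_force: 0.0
```

Emit:
carry_out:
  moves:
    - {"tx":0.134,"ty":0.126,"tz":0,"twist":0,"fingers":0.65}
    - {"tx":0.134,"ty":0.126,"tz":0,"twist":0,"fingers":0.65}
    - {"tx":0.134,"ty":0.126,"tz":0,"twist":0,"fingers":0.65}
    - {"tx":0.134,"ty":0.126,"tz":0,"twist":0,"fingers":0.65}
    - {"tx":0.134,"ty":0.126,"tz":0,"twist":0,"fingers":0.65}
    - {"tx":0,"ty":0,"tz":0,"twist":0,"fingers":0.65}
    - {"tx":0,"ty":0,"tz":0,"twist":0,"fingers":0.65}

```text
clock: 16.05
eef_pos: [439.9, 93.0, 209.8]
tool_rot: [-3.14, 0.0, 1.961]
force: [-0.3, -0.2, -0.6]
width: 55.4
gripper_force: 0.0
```

```bash
cat >> h.py <<'E'
def pins(t,box=(220,170,300,250)):
    x0,y0,x1,y1=box; w=cv2.cvtColor(t["color"],cv2.COLOR_BGR2HSV)[y0:y1,x0:x1]; m=((w[...,1]<40)&(w[...,2]>190)).astype(np.uint8)
    n,l,a,ce=cv2.connectedComponentsWithStats(m)
    for i in range(1,n):
        if 60<a[i,4]<400: q=ce[i]+[x0,y0]; print("pin?",a[i,2:],q.round(1),onz(t,q,80).round(1))
def mv(a,b,yaw,n=1):
    d=np.array(b[:2],float)-np.array(a[:2]); c,s=np.cos(yaw),np.sin(yaw); print("tx %.4f ty %.4f  /%d"%((d[0]*c+d[1]*s)/300/n,(d[0]*s-d[1]*c)/300/n,n))
E
python3 - <<'E'
from h import *
s=st(); t=eyes.get_image("top"); pins(t)
c=lambda u,v:(340+(u-1.5)/4,180+(v-1.5)/4)
L=np.array([onz(t,c(*p),104) for p in [(55,157),(260,77),(343,280)]]); print(L.round(1),[float(np.degrees(np.arctan2(*(L[i]-L[i-1])[1::-1]))%90) for i in (1,2)], (L[0]+L[2])/2)
H=[onz(t,c(*p),104) for p in [(120,185),(235,137),(285,252)]]; print("holes",np.round(H,1).tolist(), (H[0]+H[2])/2)
mv(s["eef_pos"],(440.9,92.6),s["tool_rot"][2])
cv2.imwrite("pics/t5.png",np.hstack([cv2.resize(t["color"][180:280,340:440],None,fx=4,fy=4,interpolation=cv2.INTER_CUBIC),cv2.resize(t["color"][160:260,200:300],None,fx=4,fy=4,interpolation=cv2.INTER_CUBIC)]))
E
```

```text
{'clock': 16.05, 'eef_pos': [439.945, 93.02, 209.839], 'tool_rot': [-3.14, 0.0, 1.961], 'force': [-0.34, -0.23, -0.583], 'torque': [-0.033, -0.014, 0.012], 'width': 55.378, 'gripper_force': 0.0, 'qpos': [0.072, 0.428, -0.47, 2.08, 0.298, 0.698, -0.201]}
pin? [ 14  13 138] [250. 191.] [541.4 133.   80. ]
pin? [ 11  12 100] [273.6 201.5] [511.2  63.4  80. ]
[[ 461.  -166.1  104. ]
 [ 518.4 -311.4  104. ]
 [ 375.7 -368.1  104. ]] [21.554846777222636, 21.64357286670318] [ 418.34645175 -267.08835873  104.        ]
holes [[441.5, -211.9, 104.0], [475.8, -293.2, 104.0], [395.1, -327.5, 104.0]] [ 418.30247784 -269.69527972  104.        ]
tx -0.0025 ty 0.0024  /1
```

View pics/t5.png

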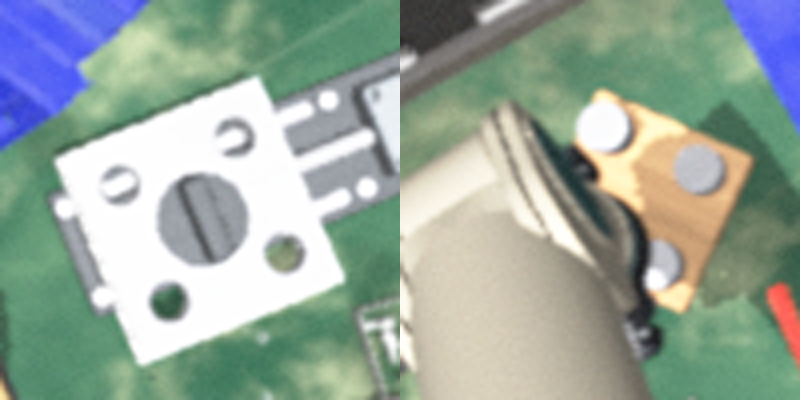

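Emit:
carry_out:
  moves:
    - {"tx":-0.0025,"ty":0.0024,"tz":0.12,"twist":0,"fingers":0.65}
    - {"tx":0,"ty":0,"tz":0.12,"twist":0,"fingers":0.65}
    - {"tx":0,"ty":0,"tz":0.12,"twist":0,"fingers":0.65}
    - {"tx":0,"ty":0,"tz":0.1,"twist":0,"fingers":0.65}
    - {"tx":0,"ty":0,"tz":0.033,"twist":0,"fingers":0.65}
    - {"tx":0,"ty":0,"tz":0,"twist":0,"fingers":0.65}
    - {"tx":0,"ty":0,"tz":0,"twist":0,"fingers":0}
    - {"tx":0,"ty":0,"tz":0,"twist":0,"fingers":0}
    - {"tx":0,"ty":0,"tz":0,"twist":0,"fingers":0}

```text
clock: 17.23
eef_pos: [441.9, 93.3, 63.5]
tool_rot: [3.139, 0.001, 1.963]
force: [-0.5, -0.8, 7.1]
width: 33.1
gripper_force: 59.4
```

Emit:
carry_out:
  moves:
    - {"tx":0,"ty":0,"tz":-0.07,"twist":0,"fingers":0}
    - {"tx":0,"ty":0,"tz":-0.12,"twist":0,"fingers":0}
    - {"tx":0,"ty":0,"tz":-0.12,"twist":0,"fingers":0}
    - {"tx":0,"ty":0,"tz":-0.12,"twist":0,"fingers":0}
    - {"tx":0,"ty":0,"tz":0,"twist":0,"fingers":0}
    - {"tx":0,"ty":0,"tz":0,"twist":0,"fingers":0}

```text
clock: 17.98
eef_pos: [440.4, 92.7, 191.0]
tool_rot: [-3.141, 0.0, 1.963]
force: [-0.4, 0.1, -1.4]
width: 33.1
gripper_force: 60.2
```

Emit:
carry_out:
  moves:
    - {"tx":-0.142,"ty":-0.124,"tz":-0.07,"twist":0,"fingers":0}
    - {"tx":-0.142,"ty":-0.124,"tz":0,"twist":0,"fingers":0}
    - {"tx":-0.142,"ty":-0.124,"tz":0,"twist":0,"fingers":0}
    - {"tx":-0.142,"ty":-0.124,"tz":0,"twist":0,"fingers":0}
    - {"tx":-0.142,"ty":-0.124,"tz":0,"twist":0,"fingers":0}
    - {"tx":-0.131,"ty":0.0595,"tz":0,"twist":0,"fingers":0}
    - {"tx":-0.131,"ty":0.0595,"tz":0,"twist":0,"fingers":0}
    - {"tx":-0.131,"ty":0.0595,"tz":0,"twist":0,"fingers":0}
    - {"tx":-0.131,"ty":0.0595,"tz":0,"twist":0,"fingers":0}
    - {"tx":0,"ty":0,"tz":0,"twist":0,"fingers":0}
    - {"tx":0,"ty":0,"tz":0,"twist":0,"fingers":0}

```text
clock: 19.35
eef_pos: [475.4, -291.5, 210.5]
tool_rot: [-3.139, -0.003, 1.964]
force: [0.3, 0.5, -2.6]
width: 33.5
gripper_force: 60.7
```

```bash
python3 - <<'E'
from h import *
s=st(); t=eyes.get_image("top"); pins(t)
mv(s["eef_pos"],(476.0,-292.8),s["tool_rot"][2])
E
```

```text
{'clock': 19.35, 'eef_pos': [475.364, -291.476, 210.545], 'tool_rot': [-3.139, -0.003, 1.964], 'force': [0.303, 0.514, -2.622], 'torque': [0.072, 0.041, -0.001], 'width': 33.511, 'gripper_force': 60.675, 'qpos': [0.801, 0.57, -0.46, 1.801, 0.324, 0.849, 0.58]}
pin? [ 14  13 140] [249.9 191.1] [541.3 133.2  80. ]
pin? [ 19  14 163] [272.8 201.3] [511.6  65.8  80. ]
tx -0.0049 ty 0.0003  /1
```

Emit:
carry_out:
  moves:
    - {"tx":-0.004,"ty":0,"tz":0.07,"twist":0,"fingers":0}
    - {"tx":0,"ty":0,"tz":0.06,"twist":0,"fingers":0}
    - {"tx":0,"ty":0,"tz":0,"twist":0,"fingers":0}
    - {"tx":0,"ty":0,"tz":0.02,"twist":0,"fingers":0}
    - {"tx":0,"ty":0,"tz":0.02,"twist":0,"fingers":0}
    - {"tx":0,"ty":0,"tz":0,"twist":0,"fingers":0}

```text
clock: 20.15
eef_pos: [476.9, -293.6, 161.1]
tool_rot: [-3.141, -0.0, 1.963]
force: [-0.8, -1.2, -2.1]
width: 33.5
gripper_force: 60.7
```

Emit:
carry_out:
  moves:
    - {"tx":0.003,"ty":-0.002,"tz":0.015,"twist":0,"fingers":0}
    - {"tx":0,"ty":0,"tz":0.015,"twist":0,"fingers":0}
    - {"tx":0,"ty":0,"tz":0,"twist":0,"fingers":0}

```text
clock: 20.52
eef_pos: [476.0, -292.9, 151.9]
tool_rot: [-3.141, -0.001, 1.963]
force: [-0.4, -0.3, -2.7]
width: 33.5
gripper_force: 60.7
```

Emit:
carry_out:
  moves:
    - {"tx":0,"ty":0,"tz":0.025,"twist":0,"fingers":0}
    - {"tx":0,"ty":0,"tz":0.025,"twist":0,"fingers":0}
    - {"tx":0,"ty":0,"tz":0.025,"twist":0,"fingers":0}
    - {"tx":0,"ty":0,"tz":0.01,"twist":0,"fingers":0}
    - {"tx":0,"ty":0,"tz":0,"twist":0,"fingers":0}

```text
clock: 21.15
eef_pos: [476.4, -293.1, 126.6]
tool_rot: [3.142, -0.0, 1.964]
force: [0.4, -0.0, -2.4]
width: 33.1
gripper_force: 60.7
```

Emit:
carry_out:
  moves:
    - {"tx":0,"ty":0,"tz":0.01,"twist":0,"fingers":0}
    - {"tx":0,"ty":0,"tz":0,"twist":0,"fingers":0}
    - {"tx":0,"ty":0,"tz":0,"twist":0,"fingers":0.6}
    - {"tx":0,"ty":0,"tz":0,"twist":0,"fingers":0.6}
    - {"tx":0,"ty":0,"tz":-0.1,"twist":0,"fingers":0.6}
    - {"tx":0,"ty":0,"tz":-0.1,"twist":0,"fingers":0.6}
    - {"tx":0,"ty":0,"tz":-0.1,"twist":0,"fingers":0.6}
    - {"tx":0.131,"ty":-0.0595,"tz":0,"twist":0,"fingers":0.6}
    - {"tx":0.131,"ty":-0.0595,"tz":0,"twist":0,"fingers":0.6}
    - {"tx":0.131,"ty":-0.0595,"tz":0,"twist":0,"fingers":0.6}
    - {"tx":0.131,"ty":-0.0595,"tz":0,"twist":0,"fingers":0.6}

```text
clock: 22.52
eef_pos: [349.2, -174.3, 214.1]
tool_rot: [3.141, 0.001, 1.963]
force: [1.2, 0.2, -0.3]
width: 51.3
gripper_force: 0.0
```

Emit:
carry_out:
  moves:
    - {"tx":0.142,"ty":0.124,"tz":0,"twist":0,"fingers":0.65}
    - {"tx":0.142,"ty":0.124,"tz":0,"twist":0,"fingers":0.65}
    - {"tx":0.142,"ty":0.124,"tz":0,"twist":0,"fingers":0.65}
    - {"tx":0.142,"ty":0.124,"tz":0,"twist":0,"fingers":0.65}
    - {"tx":0.142,"ty":0.124,"tz":0,"twist":0,"fingers":0.65}
    - {"tx":0,"ty":0,"tz":0,"twist":0,"fingers":0.65}

```text
clock: 23.28
eef_pos: [441.9, 98.4, 214.5]
tool_rot: [3.137, -0.002, 1.972]
force: [-0.4, -0.2, 0.9]
width: 55.5
gripper_force: 0.0
```

```bash
python3 - <<'E'
from h import *
s=st(); t=eyes.get_image("top"); pins(t)
mv(s["eef_pos"],(511.6,65.2),s["tool_rot"][2])
cv2.imwrite("pics/t6.png",np.hstack([cv2.resize(t["color"][180:280,340:440],None,fx=4,fy=4,interpolation=cv2.INTER_CUBIC),cv2.resize(t["color"][160:260,200:300],None,fx=4,fy=4,interpolation=cv2.INTER_CUBIC)]))
E
```

```text
{'clock': 23.275, 'eef_pos': [441.893, 98.377, 214.491], 'tool_rot': [3.137, -0.002, 1.972], 'force': [-0.428, -0.181, 0.852], 'torque': [-0.082, -0.006, -0.035], 'width': 55.5, 'gripper_force': 0.0, 'qpos': [0.099, 0.43, -0.518, 2.07, 0.317, 0.713, -0.22]}
pin? [ 13  13 137] [250.1 191.1] [541.3 132.8  80. ]
pin? [11 12 98] [273.7 201.4] [511.5  63.3  80. ]
tx -0.1925 ty 0.1708  /1
```

View pics/t6.png

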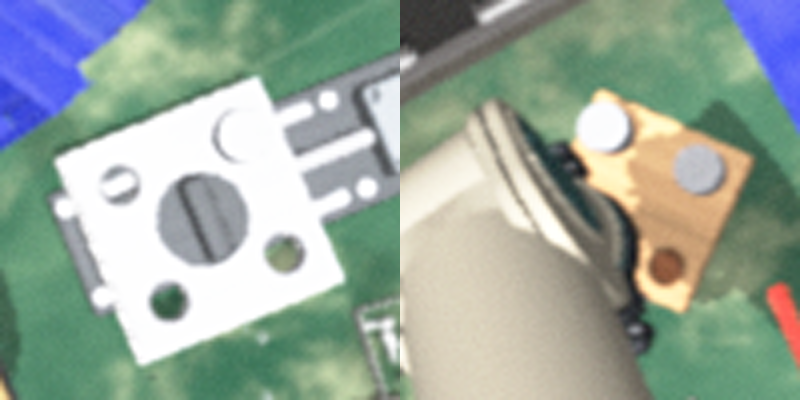

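Emit:
carry_out:
  moves:
    - {"tx":-0.0875,"ty":0.092,"tz":0.05,"twist":0,"fingers":0.65}
    - {"tx":-0.0875,"ty":0.092,"tz":0.05,"twist":0,"fingers":0.65}
    - {"tx":0,"ty":0,"tz":0.05,"twist":0,"fingers":0.65}
    - {"tx":0,"ty":0,"tz":0,"twist":0,"fingers":0.65}
    - {"tx":0,"ty":0,"tz":0,"twist":0,"fingers":0.65}

```text
clock: 23.95
eef_pos: [510.8, 65.4, 169.2]
tool_rot: [-3.141, -0.0, 1.964]
force: [-0.1, 0.2, 1.2]
width: 55.3
gripper_force: 0.0
```

Emit:
carry_out:
  moves:
    - {"tx":-0.0024,"ty":0.0015,"tz":0.12,"twist":0,"fingers":0.65}
    - {"tx":0,"ty":0,"tz":0.12,"twist":0,"fingers":0.65}
    - {"tx":0,"ty":0,"tz":0.08,"twist":0,"fingers":0.65}
    - {"tx":0,"ty":0,"tz":0.033,"twist":0,"fingers":0.65}
    - {"tx":0,"ty":0,"tz":0,"twist":0,"fingers":0.65}
    - {"tx":0,"ty":0,"tz":0,"twist":0,"fingers":0}
    - {"tx":0,"ty":0,"tz":0,"twist":0,"fingers":0}
    - {"tx":0,"ty":0,"tz":0,"twist":0,"fingers":0}

```text
clock: 24.95
eef_pos: [513.0, 65.0, 64.3]
tool_rot: [3.14, 0.001, 1.963]
force: [-1.2, 0.3, 6.0]
width: 33.3
gripper_force: 59.1
```

Emit:
carry_out:
  moves:
    - {"tx":0,"ty":0,"tz":-0.07,"twist":0,"fingers":0}
    - {"tx":0,"ty":0,"tz":-0.14,"twist":0,"fingers":0}
    - {"tx":0,"ty":0,"tz":-0.14,"twist":0,"fingers":0}
    - {"tx":0,"ty":0,"tz":-0.14,"twist":0,"fingers":0}
    - {"tx":0.0875,"ty":-0.092,"tz":0,"twist":0,"fingers":0}
    - {"tx":0.0875,"ty":-0.092,"tz":0,"twist":0,"fingers":0}
    - {"tx":0,"ty":0,"tz":0,"twist":0,"fingers":0}

```text
clock: 25.82
eef_pos: [438.3, 92.8, 210.4]
tool_rot: [-3.14, 0.0, 1.967]
force: [0.6, 0.3, -2.1]
width: 33.0
gripper_force: 60.3
```

Emit:
carry_out:
  moves:
    - {"tx":-0.142,"ty":-0.124,"tz":0,"twist":0,"fingers":0}
    - {"tx":-0.142,"ty":-0.124,"tz":0,"twist":0,"fingers":0}
    - {"tx":-0.142,"ty":-0.124,"tz":0,"twist":0,"fingers":0}
    - {"tx":-0.142,"ty":-0.124,"tz":0,"twist":0,"fingers":0}
    - {"tx":-0.142,"ty":-0.124,"tz":0,"twist":0,"fingers":0}
    - {"tx":-0.175,"ty":-0.018,"tz":0,"twist":0,"fingers":0}
    - {"tx":-0.175,"ty":-0.018,"tz":0,"twist":0,"fingers":0}
    - {"tx":-0.175,"ty":-0.018,"tz":0,"twist":0,"fingers":0}
    - {"tx":0,"ty":0,"tz":0,"twist":0,"fingers":0}
    - {"tx":0,"ty":0,"tz":0,"twist":0,"fingers":0}
    - {"tx":0,"ty":0,"tz":0,"twist":0,"fingers":0}

```text
clock: 27.2
eef_pos: [396.0, -326.3, 210.0]
tool_rot: [-3.141, -0.001, 1.965]
force: [-0.4, -0.0, -2.4]
width: 33.3
gripper_force: 60.5
```

Emit:
carry_out:
  moves:
    - {"tx":0,"ty":-0.004,"tz":0.1,"twist":0,"fingers":0}
    - {"tx":0,"ty":0,"tz":0.04,"twist":0,"fingers":0}
    - {"tx":0,"ty":0,"tz":0.02,"twist":0,"fingers":0}
    - {"tx":0,"ty":0,"tz":0.015,"twist":0,"fingers":0}
    - {"tx":0,"ty":0,"tz":0.015,"twist":0,"fingers":0}
    - {"tx":0,"ty":0,"tz":0,"twist":0,"fingers":0}

```text
clock: 27.95
eef_pos: [395.5, -327.3, 152.9]
tool_rot: [3.141, -0.0, 1.964]
force: [0.8, 2.8, -5.7]
width: 33.4
gripper_force: 60.2
```

Emit:
carry_out:
  moves:
    - {"tx":0.002,"ty":0,"tz":0.025,"twist":0,"fingers":0}
    - {"tx":0,"ty":0,"tz":0.025,"twist":0,"fingers":0}
    - {"tx":0,"ty":0,"tz":0.025,"twist":0,"fingers":0}
    - {"tx":0,"ty":0,"tz":0.012,"twist":0,"fingers":0}
    - {"tx":0,"ty":0,"tz":0,"twist":0,"fingers":0}

```text
clock: 28.58
eef_pos: [395.0, -327.0, 126.2]
tool_rot: [3.141, -0.001, 1.964]
force: [2.3, 3.5, -4.7]
width: 33.5
gripper_force: 60.1
```

Emit:
carry_out:
  moves:
    - {"tx":0,"ty":0,"tz":0.008,"twist":0,"fingers":0}
    - {"tx":0,"ty":0,"tz":0,"twist":0,"fingers":0}
    - {"tx":0,"ty":0,"tz":0,"twist":0,"fingers":0.6}
    - {"tx":0,"ty":0,"tz":0,"twist":0,"fingers":0.6}
    - {"tx":0,"ty":0,"tz":-0.1,"twist":0,"fingers":0.6}
    - {"tx":0,"ty":0,"tz":-0.1,"twist":0,"fingers":0.6}
    - {"tx":0,"ty":0,"tz":-0.1,"twist":0,"fingers":0.6}
    - {"tx":0.175,"ty":0.018,"tz":0,"twist":0,"fingers":0.6}
    - {"tx":0.175,"ty":0.018,"tz":0,"twist":0,"fingers":0.6}
    - {"tx":0.175,"ty":0.018,"tz":0,"twist":0,"fingers":0.6}
    - {"tx":0,"ty":0,"tz":0,"twist":0,"fingers":0.6}

```text
clock: 29.95
eef_pos: [347.8, -173.4, 214.8]
tool_rot: [-3.14, 0.0, 1.968]
force: [0.5, -0.1, 0.1]
width: 51.3
gripper_force: 0.0
```

Emit:
carry_out:
  moves:
    - {"tx":0.142,"ty":0.124,"tz":0,"twist":0,"fingers":0.65}
    - {"tx":0.142,"ty":0.124,"tz":0,"twist":0,"fingers":0.65}
    - {"tx":0.142,"ty":0.124,"tz":0,"twist":0,"fingers":0.65}
    - {"tx":0.142,"ty":0.124,"tz":0,"twist":0,"fingers":0.65}
    - {"tx":0.142,"ty":0.124,"tz":0,"twist":0,"fingers":0.65}
    - {"tx":0,"ty":0,"tz":0,"twist":0,"fingers":0.65}
    - {"tx":0,"ty":0,"tz":0,"twist":0,"fingers":0.65}

```text
clock: 30.82
eef_pos: [440.2, 91.1, 214.2]
tool_rot: [-3.141, 0.001, 1.962]
force: [-0.8, 0.2, 0.4]
width: 55.4
gripper_force: 0.0
```

```bash
python3 - <<'E'
from h import *
s=st(); t=eyes.get_image("top"); pins(t); pins(t,(340,180,440,280))
mv(s["eef_pos"],(541.3,132.8),s["tool_rot"][2])
cv2.imwrite("pics/t7.png",np.hstack([cv2.resize(t["color"][180:280,340:440],None,fx=4,fy=4,interpolation=cv2.INTER_CUBIC),cv2.resize(t["color"][160:260,200:300],None,fx=4,fy=4,interpolation=cv2.INTER_CUBIC)]))
E
```

```text
{'clock': 30.825, 'eef_pos': [440.247, 91.108, 214.204], 'tool_rot': [-3.141, 0.001, 1.962], 'force': [-0.807, 0.228, 0.428], 'torque': [-0.06, 0.004, 0.003], 'width': 55.448, 'gripper_force': 0.0, 'qpos': [0.126, 0.431, -0.54, 2.074, 0.333, 0.72, -0.235]}
pin? [ 14  13 136] [250.  191.1] [541.2 133.   80. ]
pin? [  9  24 116] [436.4 208. ] [ 494.7 -407.6   80. ]
tx -0.0001 ty 0.3644  /1
```

View pics/t7.png

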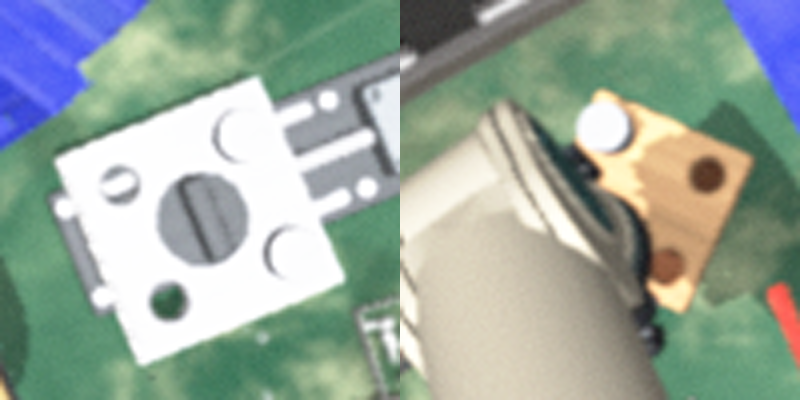

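Two pins are home, at crop (240,135) and (292,250). The last pin is at (605,126) in the right half of the crop, and the stand hasn't moved.

Emit:
carry_out:
  moves:
    - {"tx":0,"ty":0.182,"tz":0,"twist":0,"fingers":0.65}
    - {"tx":0,"ty":0.182,"tz":0.1,"twist":0,"fingers":0.65}
    - {"tx":0,"ty":0,"tz":0.05,"twist":0,"fingers":0.65}
    - {"tx":0,"ty":0,"tz":0,"twist":0,"fingers":0.65}
    - {"tx":0,"ty":0,"tz":0,"twist":0,"fingers":0.65}

```text
clock: 31.5
eef_pos: [540.2, 132.8, 170.1]
tool_rot: [-3.141, 0.001, 1.962]
force: [0.5, 0.0, -0.1]
width: 55.5
gripper_force: 0.0
```

Emit:
carry_out:
  moves:
    - {"tx":-0.001,"ty":0.003,"tz":0.12,"twist":0,"fingers":0.65}
    - {"tx":0,"ty":0,"tz":0.12,"twist":0,"fingers":0.65}
    - {"tx":0,"ty":0,"tz":0.08,"twist":0,"fingers":0.65}
    - {"tx":0,"ty":0,"tz":0.034,"twist":0,"fingers":0.65}
    - {"tx":0,"ty":0,"tz":0,"twist":0,"fingers":0.65}
    - {"tx":0,"ty":0,"tz":0,"twist":0,"fingers":0}
    - {"tx":0,"ty":0,"tz":0,"twist":0,"fingers":0}
    - {"tx":0,"ty":0,"tz":0,"twist":0,"fingers":0}

```text
clock: 32.5
eef_pos: [542.5, 134.4, 64.8]
tool_rot: [3.139, 0.001, 1.963]
force: [-1.7, 0.5, 6.1]
width: 33.3
gripper_force: 59.3
```

Emit:
carry_out:
  moves:
    - {"tx":0,"ty":0,"tz":-0.07,"twist":0,"fingers":0}
    - {"tx":0,"ty":0,"tz":-0.14,"twist":0,"fingers":0}
    - {"tx":0,"ty":0,"tz":-0.14,"twist":0,"fingers":0}
    - {"tx":0,"ty":0,"tz":-0.14,"twist":0,"fingers":0}
    - {"tx":0,"ty":-0.182,"tz":0,"twist":0,"fingers":0}
    - {"tx":0,"ty":-0.182,"tz":0,"twist":0,"fingers":0}
    - {"tx":0,"ty":0,"tz":0,"twist":0,"fingers":0}
    - {"tx":0,"ty":0,"tz":0,"twist":0,"fingers":0}

```text
clock: 33.5
eef_pos: [441.8, 92.6, 211.0]
tool_rot: [3.139, 0.0, 1.963]
force: [1.7, 0.1, -2.5]
width: 33.5
gripper_force: 60.7
```

Emit:
carry_out:
  moves:
    - {"tx":-0.142,"ty":-0.125,"tz":0,"twist":0,"fingers":0}
    - {"tx":-0.142,"ty":-0.125,"tz":0,"twist":0,"fingers":0}
    - {"tx":-0.142,"ty":-0.125,"tz":0,"twist":0,"fingers":0}
    - {"tx":-0.142,"ty":-0.125,"tz":0,"twist":0,"fingers":0}
    - {"tx":-0.142,"ty":-0.125,"tz":0,"twist":0,"fingers":0}
    - {"tx":-0.1155,"ty":-0.028,"tz":0,"twist":0,"fingers":0}
    - {"tx":-0.1155,"ty":-0.028,"tz":0,"twist":0,"fingers":0}
    - {"tx":0,"ty":0,"tz":0,"twist":0,"fingers":0}
    - {"tx":0,"ty":0,"tz":0,"twist":0,"fingers":0}
    - {"tx":0,"ty":0,"tz":0,"twist":0,"fingers":0}

```text
clock: 34.75
eef_pos: [360.5, -245.5, 210.3]
tool_rot: [3.141, -0.0, 1.965]
force: [0.2, -0.3, -2.8]
width: 33.6
gripper_force: 60.8
```

Emit:
carry_out:
  moves:
    - {"tx":0.002,"ty":0.001,"tz":0.1,"twist":0,"fingers":0}
    - {"tx":0,"ty":0,"tz":0.04,"twist":0,"fingers":0}
    - {"tx":0,"ty":0,"tz":0.02,"twist":0,"fingers":0}
    - {"tx":0,"ty":0,"tz":0.015,"twist":0,"fingers":0}
    - {"tx":0,"ty":0,"tz":0.015,"twist":0,"fingers":0}
    - {"tx":0,"ty":0,"tz":0,"twist":0,"fingers":0}

```text
clock: 35.5
eef_pos: [360.8, -245.9, 153.3]
tool_rot: [3.141, 0.001, 1.964]
force: [0.2, 0.7, -2.8]
width: 33.3
gripper_force: 60.5
```

Emit:
carry_out:
  moves:
    - {"tx":0,"ty":0,"tz":0.025,"twist":0,"fingers":0}
    - {"tx":0,"ty":0,"tz":0.025,"twist":0,"fingers":0}
    - {"tx":0,"ty":0,"tz":0.025,"twist":0,"fingers":0}
    - {"tx":0,"ty":0,"tz":0.012,"twist":0,"fingers":0}
    - {"tx":0,"ty":0,"tz":0,"twist":0,"fingers":0}

```text
clock: 36.12
eef_pos: [360.8, -245.6, 126.8]
tool_rot: [3.14, -0.0, 1.964]
force: [3.7, 2.1, -3.3]
width: 32.9
gripper_force: 60.3
```

Emit:
carry_out:
  moves:
    - {"tx":0,"ty":0,"tz":0.008,"twist":0,"fingers":0}
    - {"tx":0,"ty":0,"tz":0,"twist":0,"fingers":0}
    - {"tx":0,"ty":0,"tz":0,"twist":0,"fingers":0.6}
    - {"tx":0,"ty":0,"tz":0,"twist":0,"fingers":0.6}
    - {"tx":0,"ty":0,"tz":-0.1,"twist":0,"fingers":0.6}
    - {"tx":0,"ty":0,"tz":-0.1,"twist":0,"fingers":0.6}
    - {"tx":0,"ty":0,"tz":-0.1,"twist":0,"fingers":0.6}
    - {"tx":0.15,"ty":0,"tz":0,"twist":0,"fingers":0.6}
    - {"tx":0.15,"ty":0,"tz":0,"twist":0,"fingers":0.6}
    - {"tx":0,"ty":0,"tz":0,"twist":0,"fingers":0.6}
    - {"tx":0,"ty":0,"tz":0,"twist":0,"fingers":0.6}

```text
clock: 37.5
eef_pos: [325.7, -163.5, 214.9]
tool_rot: [-3.141, 0.001, 1.963]
force: [0.3, -0.0, -0.3]
width: 51.2
gripper_force: 0.0
```

```bash
python3 - <<'E'
from h import *
s=st(); t=eyes.get_image("top"); q=eyes.get_image("side")
cv2.imwrite("pics/t8.png",np.hstack([cv2.resize(t["color"][180:280,340:440],None,fx=4,fy=4,interpolation=cv2.INTER_CUBIC),cv2.resize(q["color"][120:220,320:420],None,fx=4,fy=4,interpolation=cv2.INTER_CUBIC)]))
E
```

```text
{'clock': 37.5, 'eef_pos': [325.687, -163.454, 214.858], 'tool_rot': [-3.141, 0.001, 1.963], 'force': [0.284, -0.018, -0.269], 'torque': [0.038, 0.011, 0.0], 'width': 51.185, 'gripper_force': 0.0, 'qpos': [0.845, 0.319, -0.583, 2.272, 0.302, 0.622, 0.43]}
```

View pics/t8.png

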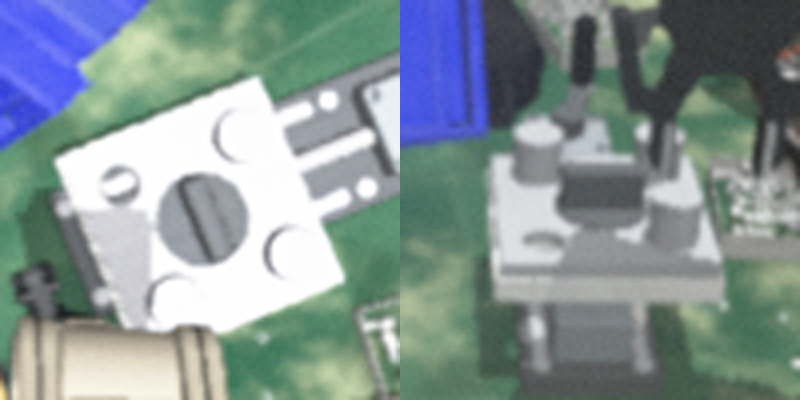

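Emit:
carry_out:
  moves:
    - {"tx":-0.173,"ty":0.0174,"tz":0,"twist":0,"fingers":0.7}
    - {"tx":-0.173,"ty":0.0174,"tz":0,"twist":0,"fingers":0.7}
    - {"tx":-0.173,"ty":0.0174,"tz":0,"twist":0,"fingers":0.7}
    - {"tx":-0.173,"ty":0.0174,"tz":0,"twist":0,"fingers":0.7}
    - {"tx":-0.173,"ty":0.0174,"tz":0,"twist":0,"fingers":0.7}
    - {"tx":-0.173,"ty":0.0174,"tz":0,"twist":0,"fingers":0.7}
    - {"tx":-0.173,"ty":0.0174,"tz":0,"twist":0,"fingers":0.7}
    - {"tx":0,"ty":0,"tz":0,"twist":0,"fingers":0.7}
    - {"tx":0,"ty":0,"tz":0,"twist":0,"fingers":0.7}
    - {"tx":0,"ty":0,"tz":0,"twist":0,"fingers":0.7}

```text
clock: 38.85
eef_pos: [498.1, -483.4, 214.7]
tool_rot: [-3.141, -0.001, 1.964]
force: [-0.5, 0.1, 0.3]
width: 59.9
gripper_force: 0.0
```

Emit:
carry_out:
  moves:
    - {"tx":-0.008,"ty":-0.002,"tz":0.1,"twist":0,"fingers":0.7}
    - {"tx":0,"ty":0,"tz":0.1,"twist":0,"fingers":0.7}
    - {"tx":0,"ty":0,"tz":0.1,"twist":0,"fingers":0.7}
    - {"tx":0,"ty":0,"tz":0,"twist":0,"fingers":0.7}
    - {"tx":0,"ty":0,"tz":0,"twist":0,"fingers":0}
    - {"tx":0,"ty":0,"tz":0,"twist":0,"fingers":0}
    - {"tx":0,"ty":0,"tz":0,"twist":0,"fingers":0}
    - {"tx":0,"ty":0,"tz":0,"twist":0,"fingers":0}

```text
clock: 39.85
eef_pos: [501.4, -486.9, 127.1]
tool_rot: [3.138, 0.004, 1.964]
force: [2.5, 1.1, 6.5]
width: 21.4
gripper_force: 59.1
```

```bash
python3 -c "
from h import *
s=st()
arc((495,-436),s['eef_pos'],-.22,12,yaw=s['tool_rot'][2])"
```

```text
{'clock': 39.85, 'eef_pos': [501.413, -486.868, 127.115], 'tool_rot': [3.138, 0.004, 1.964], 'force': [2.461, 1.134, 6.491], 'torque': [0.288, -0.597, -0.012], 'width': 21.432, 'gripper_force': 59.126, 'qpos': [0.979, 0.859, -0.463, 1.46, 0.437, 0.92, 0.783]}
end [ 513.4 -389.5]
{"tx": -0.002, "ty": 0.037, "tz": 0, "twist": 0, "fingers": 0},
{"tx": 0.002, "ty": 0.037, "tz": 0, "twist": 0, "fingers": 0},
{"tx": 0.010, "ty": 0.035, "tz": 0, "twist": 0, "fingers": 0},
{"tx": 0.018, "ty": 0.032, "tz": 0, "twist": 0, "fingers": 0},
{"tx": 0.024, "ty": 0.027, "tz": 0, "twist": 0, "fingers": 0},
{"tx": 0.030, "ty": 0.022, "tz": 0, "twist": 0, "fingers": 0},
{"tx": 0.034, "ty": 0.015, "tz": 0, "twist": 0, "fingers": 0},
{"tx": 0.036, "ty": 0.007, "tz": 0, "twist": 0, "fingers": 0},
{"tx": 0.037, "ty": -0.001, "tz": 0, "twist": 0, "fingers": 0},
{"tx": 0.035, "ty": -0.009, "tz": 0, "twist": 0, "fingers": 0},
{"tx": 0.033, "ty": -0.017, "tz": 0, "twist": 0, "fingers": 0},
{"tx": 0.028, "ty": -0.023, "tz": 0, "twist": 0, "fingers": 0},
```

Emit:
carry_out:
  moves:
    - {"tx":0.001,"ty":0.037,"tz":0,"twist":0,"fingers":0}
    - {"tx":0.003,"ty":0.037,"tz":0,"twist":0,"fingers":0}
    - {"tx":0.01,"ty":0.035,"tz":0,"twist":0,"fingers":0}
    - {"tx":0.018,"ty":0.032,"tz":0,"twist":0,"fingers":0}
    - {"tx":0.024,"ty":0.027,"tz":0,"twist":0,"fingers":0}
    - {"tx":0,"ty":0,"tz":0,"twist":0,"fingers":0}

```text
clock: 40.6
eef_pos: [542.9, -455.3, 127.3]
tool_rot: [3.136, 0.01, 1.963]
force: [7.5, -5.0, 2.2]
width: 21.1
gripper_force: 58.9
```

Emit:
carry_out:
  moves:
    - {"tx":0.03,"ty":0.022,"tz":0,"twist":0,"fingers":0}
    - {"tx":0.034,"ty":0.015,"tz":0,"twist":0,"fingers":0}
    - {"tx":0.036,"ty":0.007,"tz":0,"twist":0,"fingers":0}
    - {"tx":0.037,"ty":-0.001,"tz":0,"twist":0,"fingers":0}
    - {"tx":0,"ty":0,"tz":0,"twist":0,"fingers":0}

```text
clock: 41.22
eef_pos: [538.0, -408.9, 127.1]
tool_rot: [3.137, 0.004, 1.965]
force: [2.8, 1.1, 7.2]
width: 21.1
gripper_force: 59.5
```

Emit:
carry_out:
  moves:
    - {"tx":0.035,"ty":-0.009,"tz":0,"twist":0,"fingers":0}
    - {"tx":0.033,"ty":-0.017,"tz":0,"twist":0,"fingers":0}
    - {"tx":0.028,"ty":-0.023,"tz":0,"twist":0,"fingers":0}
    - {"tx":0,"ty":0,"tz":0,"twist":0,"fingers":0}
    - {"tx":0,"ty":0,"tz":0,"twist":0,"fingers":0}

```text
clock: 41.85
eef_pos: [511.8, -389.2, 127.0]
tool_rot: [3.14, 0.004, 1.963]
force: [-0.0, -0.1, 9.9]
width: 21.1
gripper_force: 59.8
```

Emit:
carry_out:
  moves:
    - {"tx":0.022,"ty":-0.029,"tz":0,"twist":0,"fingers":0}
    - {"tx":0,"ty":0,"tz":0,"twist":0,"fingers":0}
    - {"tx":0,"ty":0,"tz":0,"twist":0,"fingers":0.6}
    - {"tx":0,"ty":0,"tz":0,"twist":0,"fingers":0.6}
    - {"tx":0,"ty":0,"tz":0,"twist":0,"fingers":0.6}
    - {"tx":0,"ty":0,"tz":-0.1,"twist":0,"fingers":0.6}
    - {"tx":0,"ty":0,"tz":-0.1,"twist":0,"fingers":0.6}
    - {"tx":0,"ty":0,"tz":-0.1,"twist":0,"fingers":0.6}
    - {"tx":-0.16,"ty":-0.1,"tz":0,"twist":0,"fingers":0.6}
    - {"tx":-0.16,"ty":-0.1,"tz":0,"twist":0,"fingers":0.6}
    - {"tx":-0.16,"ty":-0.1,"tz":0,"twist":0,"fingers":0.6}
    - {"tx":0,"ty":0,"tz":0,"twist":0,"fingers":0.6}

```text
clock: 43.35
eef_pos: [467.5, -558.9, 213.0]
tool_rot: [-3.138, 0.001, 1.955]
force: [-0.7, 0.7, 0.3]
width: 51.0
gripper_force: 0.0
```

```bash
python3 - <<'E'
from h import *
s=st(); t=eyes.get_image("top"); q=eyes.get_image("side")
cv2.imwrite("pics/t9.png",np.hstack([cv2.resize(t["color"][170:270,340:480],None,fx=3,fy=3,interpolation=cv2.INTER_CUBIC),cv2.resize(q["color"][120:220,320:440],None,fx=3,fy=3,interpolation=cv2.INTER_CUBIC)]))
E
```

```text
{'clock': 43.35, 'eef_pos': [467.546, -558.945, 213.02], 'tool_rot': [-3.138, 0.001, 1.955], 'force': [-0.685, 0.683, 0.324], 'torque': [0.027, 0.01, 0.026], 'width': 50.959, 'gripper_force': 0.0, 'qpos': [1.073, 0.817, -0.488, 1.281, 0.391, 1.136, 0.937]}
```

View pics/t9.png

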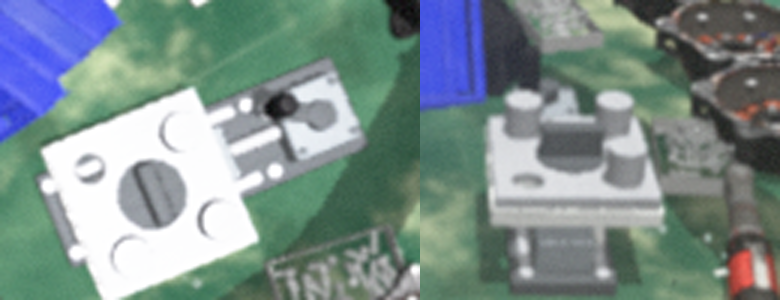

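Emit:
carry_out:
  moves:
    - {"tx":0,"ty":0,"tz":0,"twist":0,"fingers":0.6}
    - {"tx":0,"ty":0,"tz":0,"twist":0,"fingers":0.6}
    - {"tx":0,"ty":0,"tz":0,"twist":0,"fingers":0.6}

```text
clock: 43.82
eef_pos: [472.4, -552.2, 215.1]
tool_rot: [3.142, 0.0, 1.965]
force: [0.0, 0.5, 0.2]
width: 51.2
gripper_force: 0.0
```

```bash
python3 -c "
from cell import job
print(job.finish_job())"
```

```text
the job is handed in; nothing more can be done
None
```

I handed the job in at about 44 s on the robot's clock: the last pictures show the foot clamped square, the holes lined up and all three pins seated, and by crank angle the jaw is back about 20 mm from the foot; no verdict was returned.

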